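# Pack ink cartridges in the clamped case and shut it

### The arm

A 6-joint arm with a two-finger parallel gripper is mounted at the origin on the work surface. World frame = base frame: x ahead of the robot, y to its left, z up, the work surface at z = 0. Lengths are in mm, angles in degrees, forces in N, time in s.
With the tool pointing down it reaches from about 250 to 775 mm from the base axis. Payload 4 kg.
Tool frame: the origin (TCP) lies at the very end of the fingers, on their centre line; the grasp point (between the pads) lies grip_depth behind it (grip_depth is the distance from the TCP to the grasp point, in mm); z points along the fingers, y is the line along which they close (so a half turn about z gives the same grasp; the last joint's range is limited). The gripper opens to 85 mm and grips with 20 to 120 N. Pads are 22 mm wide; open, the fingers measure 114 mm over their backs; the gripper's body (76 mm by 85 mm) begins 54 mm behind the grasp point. The pads swing forward as they close: fully open they stand 13 mm farther back than shut.
Start: joints at [-72.428, 4.996, 78.535, -0, 96.463, -5.907], TCP at [219.133, -504.478, 231.341] pointing down, gripper open.
Joint ranges: [-177.83, 177.83], [-43.37, 116.18], [15.69, 146.23], [-61.86, 241.86], [9.47, 152.12], [-147.06, 147.06]. Speed limits (degrees/s): [159.86, 159.86, 180, 180, 180, 180].

### API

Orientations are given as a 3x3 rotation matrix whose columns are the frame's x, y, z axes.
In Python, from bench import sense, camera, camera_model, close_job, grip_depth gives the robot as it stands.
- The arm moves only by the tool arm_command, never from a script. Its argument "increments" is a list of rows, each a list of 3 entries, a list of its own where there are three numbers: the shift along the tool's x, y, z in units of 0.03 m (1.0 is 0.03 m), then the turn, a rotation vector about the tool's x, y, z in units of 8 degrees (1.0 is 8 degrees), then the opening, from 0 (shut) to 1 (fully open). In form: [[[x, y, z], [ax, ay, az], claw], ...]. A call has 1 to 5 rows; each row shifts and turns the commanded pose from where the row before left it, along the tool's axes as they then stand; what a row does not reach is not made up. A row lasts 1/10 s, in which the tool goes at most 50 mm and 8.59 degrees, less where a joint would pass 70% of its speed; a pose out of reach is approached as far as the arm can. A call with a number of a shift or a turn outside -1 to 1 is refused whole. A call with a gripper value outside its range is refused whole. The fingers move at their own pace and stop on an object; "force" is the grip in N (left out, the last holds). Time passes only in rows, so rows that do not move let the fingers close. It gives the time, the measured TCP pose, the force, the opening and the grip force at its end, in the units of the state.
- sense(): the state, without advancing time (a new reading comes with each control period).
- camera(name): name is "scene" or "side" or "wrist"; returns the picture (420x560x3 uint8, blue, green, red); there is no depth.
- camera_model(name): a dict with "fov_y" (degrees; the focal length in pixels is half the picture's height over the tangent of half this angle, whatever the lens; pixels are square), "cx", "cy" (the principal point, pixels), "xyz" and "orientation" of the camera in the world; the wrist camera has in their place "hand_eye" (4x4, takes a point from camera to tool coordinates, whose origin is the TCP and whose axes are the flange's). Camera axes: x right, y down, z forward; pixel columns grow to the right and rows downward; lengths in mm; the calibration is good to about 2 mm. The wrist camera is an equidistant fisheye: a pixel r from the principal point sees the ray r / f radians off the axis. A picture is of the moment at which its call begins: read the wrist's pose just before it. camera_model takes no time and is no camera call.
- close_job(): hands the job in; it is judged then, once.
The state is a dict: "time_s": time; "joint_positions": joint angles; "dq": joint speeds; "joint_efforts": joint torques, N m; "eef_pos": TCP position; "eef_rot": TCP orientation; "contact_force": force on the tool from outside, world axes, zero at the start; "moment": the same for the moment, N m; "finger_gap": opening from 0.0 (shut) to 1.0 (fully open); "grasp_force": force on a finger pad.
Only numpy, scipy, OpenCV 4.12 (cv2) and the standard library are available. Lean on these libraries where they do the work, as an engineer would, in place of code of your own. Each camera call takes 0.05 s, during which the arm holds its last target. There are 200 camera calls.

### The job

Pack away the ink cartridges that stand on the bench: free the follower's clamp knob where it stands, slide the follower back to make room, and stand every cartridge upright in the case in one row, flat sides facing the end stop. Then slide the follower firmly up against the row so that it is closed up against the end stop, turn the clamp knob tight, and gently lower the lid until it is fully shut. Leave the tape dispenser, stamp and stapler where they are.

Things in the scene. Friction and masses are not known exactly. Their poses are not given: they have to be found in the camera images.
- case: storage case: grey steel tray fixed to the bench, 170 mm (own x, away from the robot) by 330 mm (own y) by 80 mm tall, walls and floor 4 mm, open on top; origin at the centre of its underside. The row runs along own y, from the fixed end stop near the +y end to the sliding follower on its -y side. The lid is hinged on the far (+x) rim
- end_stop: fixed end stop in the case: steel block 120 mm wide, 44 mm tall; origin at the foot of its flat face (case x 0, y +130 mm, z 4 mm, floor level); axes as the case's. The row extends from this face towards -y, between two low guide strips on the floor (8 mm tall, 4 mm wide, 68 mm apart, centred on case x 0) that keep the 56 mm long cartridges in line
- follower_face (a point): foot of the follower's flat pressing face (looks to +y, at the end stop), at floor level; axes as the case's. The follower is a steel plate 120 mm wide, 45 mm tall, 8 mm thick; behind it (-y) a carriage block 60 x 50 mm, 29 mm tall, carries the clamp knob, its axis 36 mm behind the face
- follower (a joint): slide of the follower in m: 0 leaves a 20 mm gap between the stop and the follower's face; grows as it slides away from the stop (case -y), to 0.16 (gap 180 mm). About 5 N of friction; stays where left; can be slid by holding the clamp knob. Starts at 0 to 0.03. It must not be shifted before its clamp is freed
- clamp (a joint): clamp knob on the follower, rad: 0 fully free, 1.4 fully tight (a stop at each end); grows clockwise seen from above; about 0.08 N m to turn. At 0 its grip bar lies along the case's x (across the row), at 1.4 nearly along the row. Below 0.2 counts as free, above 1.15 as tight. Starts tight
- clamp_grip (a point): point to hold the clamp knob: on its vertical axis, 70 mm above the bench. The knob is a black disc of 44 mm with an upright grip bar 42 mm long, 14 mm thick, that rises 7 mm above this point and reaches down to the disc 23 mm below it; the point turns with the knob, its x along the bar
- lid (a joint): lid angle in rad: 0 closed flat on the case, 1.57 upright, 2.05 fully open. Stiff hinge (about 0.4 N m), stays where it is left; can be pushed shut with closed fingers on its outer face near the free edge. Starts open, leaning back a little past upright
- lid_hinge (a point): middle of the lid's hinge line, which runs along the case's y on the top of the far rim
- lid_edge (a point): middle of the lid's free edge, on its outer face, 170 mm from the hinge line. The lid is a 6 mm grey plate 330 mm wide with a steel pull tab, 70 mm wide, reaching 17 mm beyond this point. The point's z is the lid's outer normal (up when shut, away from the robot when upright); its -x points from hinge to free edge
- tape_dispenser: bystander: black tape dispenser, 150 x 55 x 82 mm, origin under its centre; leave alone
- stamp: bystander: turned wooden hand stamp, 34 mm across, 74 mm tall, origin under its centre; leave alone
- stapler: bystander: grey stapler, 150 x 36 x 44 mm, origin under its centre; leave alone
- wide1: ink cartridge: black plastic block with a grey band on its two flat sides and a paper label on top, 56 mm long (own x), 36 mm thick (own y, between the flat sides), 44 mm tall (own z), about 90 g; origin at the centre of its underside. Starts standing upright on the bench; absent in some runs (None). Pinch it from above by its two ends or its flat sides
- wide2: ink cartridge: black plastic block with a grey band on its two flat sides and a paper label on top, 56 mm long (own x), 36 mm thick (own y, between the flat sides), 44 mm tall (own z), about 90 g; origin at the centre of its underside. Starts standing upright on the bench; absent in some runs (None). Pinch it from above by its two ends or its flat sides
- wide3: ink cartridge: black plastic block with a grey band on its two flat sides and a paper label on top, 56 mm long (own x), 36 mm thick (own y, between the flat sides), 44 mm tall (own z), about 90 g; origin at the centre of its underside. Starts standing upright on the bench; absent in some runs (None). Pinch it from above by its two ends or its flat sides
- slim1: ink cartridge: black plastic block with a grey band on its two flat sides and a paper label on top, 56 mm long (own x), 30 mm thick (own y, between the flat sides), 44 mm tall (own z), about 90 g; origin at the centre of its underside. Starts standing upright on the bench; absent in some runs (None). Pinch it from above by its two ends or its flat sides
- slim2: ink cartridge: black plastic block with a grey band on its two flat sides and a paper label on top, 56 mm long (own x), 30 mm thick (own y, between the flat sides), 44 mm tall (own z), about 90 g; origin at the centre of its underside. Starts standing upright on the bench; absent in some runs (None). Pinch it from above by its two ends or its flat sides
There are look-alikes about, which are no part of the job. What is shaped like the end_stop but green or red is not meant.

How it is judged (in metres and radians):
On the way, in this order (a step that is already met when the one before it is completed fails the run):
1. the clamp knob is turned free before the follower has been moved (within 12 mm of where it stood) (value of joint clamp below 0.2 rad and distance of follower_face from where it was at the start of the episode below 0.012 m), for 0.1 s.
2. every cartridge stands upright in the case in the row between stop and follower (z of wide1 in the frame of end_stop between -0.004 and 0.008 m and x of wide1 in the frame of end_stop between -0.06 and 0.06 m and y of each of wide1, wide2, wide3, slim1, slim2 in the frame of end_stop below -0.008 m and y of each of wide1, wide2, wide3, slim1, slim2 in the frame of follower_face above 0.008 m and angle between each of wide1, wide2, wide3, slim1, slim2's own z axis and vertical below 0.15 rad and angle between the y axis of each of wide1, wide2, wide3, slim1, slim2 and the y axis of case, either way round below 0.3 rad and z of wide2 in the frame of end_stop between -0.004 and 0.008 m and x of wide2 in the frame of end_stop between -0.06 and 0.06 m and z of wide3 in the frame of end_stop between -0.004 and 0.008 m and x of wide3 in the frame of end_stop between -0.06 and 0.06 m and z of slim1 in the frame of end_stop between -0.004 and 0.008 m and x of slim1 in the frame of end_stop between -0.06 and 0.06 m and z of slim2 in the frame of end_stop between -0.004 and 0.008 m and x of slim2 in the frame of end_stop between -0.06 and 0.06 m), for 0.3 s.
3. the follower is pressed up to the row: it pushes on a cartridge and a cartridge pushes on the end stop, each with more than 0.5 N, so no gap is left (all of step 2 and contact force between any of wide1, wide2, wide3, slim1, slim2 and follower above 0.5 N and contact force between any of wide1, wide2, wide3, slim1, slim2 and end_stop above 0.5 N), for 0.05 s.
4. the clamp knob is tight (above 1.15 rad) with the follower within 5 mm of the row (value of joint clamp above 1.15 rad and (y of any of wide1, wide2, wide3 in the frame of follower_face below 0.023 m or y of any of slim1, slim2 in the frame of follower_face below 0.02 m) and (y of any of wide1, wide2, wide3 in the frame of end_stop above -0.023 m or y of any of slim1, slim2 in the frame of end_stop above -0.02 m)), for 0.2 s.
5. the lid is closed (value of joint lid below 0.05 rad), for 0.2 s.
At the end, for the whole second after the job is handed in: Every cartridge upright (0.15 rad) on the case floor between stop and follower, square to the row (0.3 rad), one within 5 mm of the stop, one within 5 mm of the follower; clamp above 1.15 rad; lid below 0.05 rad; all at rest (all of step 2 and all of step 4 and value of joint lid below 0.05 rad and linear speed of each of wide1, wide2, wide3, slim1, slim2 below 0.02 m/s); the robot touches nothing.
It fails at once if the tape dispenser is moved more than 40 mm (distance of tape_dispenser from where it was at the start of the episode above 0.04 m).
It fails at once if the stamp is moved more than 40 mm (distance of stamp from where it was at the start of the episode above 0.04 m).
It fails at once if the stapler is moved more than 40 mm (distance of stapler from where it was at the start of the episode above 0.04 m).
It fails at once if the lid is slammed (turns faster than 3 rad/s) (velocity of joint lid below -3 rad/s).
Of wide1, wide2, wide3, slim1, slim2 only 3 to 4 are there at a start; the rules pass over those that are not, and their reading is None.
At some moment in a run one of wide1, wide2, wide3, slim1, slim2 may be knocked a few centimetres aside while the robot is not near it.
It also fails if it takes over 208 s, if anything falls off the work surface, if the arm or the gripper's body presses on something with over 40 N, if the wrist force passes 120 N, or if a joint passes its speed limit or range.

## Working session

There is one attempt and no reset: what is moved stays moved. The work goes in short steps, Python scripts to look and compute and a tool call to move; the robot and the scene stay as the last step left them, time stands still between calls to the robot, and variables do not carry over. Pictures are saved under pics/ and viewed, at most 14 in all, crops included, and the job is handed in when it is done.

Besides the shell and the picture viewer there is one more tool, called after "Emit:" by a JSON object that holds its "method" and its "body", one argument or row to a line. arm_command: Moves the arm, as the interface text tells. Its arguments: {"type":"object","properties":{"increments":{"type":"array","items":{"type":"array"}},"force":{"type":"number"}},"required":["increments"]}

```bash
ls; mkdir -p pics; python3 - <<'E'
from bench import *
import cv2
print(grip_depth if not callable(grip_depth) else grip_depth())
s=sense();print(s)
for n in("scene","side","wrist"):
    print(n,camera_model(n)); cv2.imwrite(f"pics/{n}0.png",camera(n))
E
```

```text
pics
18.700000000000003
{'time_s': 0.0, 'joint_positions': array([-7.24276517e+01,  5.03828902e+00,  7.86270117e+01, -7.21605566e-04,
        9.64624856e+01, -5.90654942e+00]), 'dq': array([ 0.06446886,  0.01322892,  0.04580897, -0.02779875, -0.03821919,
       -0.00702809]), 'joint_efforts': array([-2.30889280e-03, -3.51870131e+01, -3.13273680e+01, -2.45852980e-04,
        1.07784726e-02,  3.81069256e-06]), 'eef_pos': array([ 218.96882257, -503.97508046,  230.12687587]), 'eef_rot': array([[ 9.17207507e-01,  3.98409236e-01, -6.85277095e-04],
       [ 3.98409767e-01, -9.17205077e-01,  2.12243929e-03],
       [ 2.17059787e-04, -2.21973834e-03, -9.99997513e-01]]), 'contact_force': array([0.04033381, 0.69833171, 0.40984182]), 'moment': array([-0.03714878, -0.02764115, -0.05707856]), 'grasp_force': 0.0, 'finger_gap': 0.9993252264861555}
scene {'fov_y': 54.04545198404861, 'cx': 287.89628607742355, 'cy': 204.06443795341497, 'xyz': array([923.01615125, 453.92263478, 881.23757809]), 'orientation': array([[-0.74397454,  0.52678111, -0.41110041],
       [ 0.66802449,  0.60076694, -0.43911544],
       [ 0.01565782, -0.60131585, -0.79885799]])}
side {'fov_y': 56.53160604045547, 'cx': 278.6655348933291, 'cy': 208.2743431412853, 'xyz': array([291.84915844, 920.96720473, 590.21583986]), 'orientation': array([[-0.97171629, -0.09560398,  0.21593364],
       [-0.23551813,  0.45925356, -0.85651467],
       [-0.01728208, -0.88314554, -0.46878063]])}
wrist {'fov_y': 65.70646984690485, 'cx': 276.51682526032425, 'cy': 214.12572850502158, 'hand_eye': array([[ 6.47909702e-05, -9.53115552e-01, -3.02606577e-01,
         7.75541464e+01],
       [ 9.99999998e-01,  6.58175330e-05,  6.80505937e-06,
        -6.81580180e-01],
       [ 1.34308105e-05, -3.02606577e-01,  9.53115554e-01,
        -1.41960140e+02],
       [ 0.00000000e+00,  0.00000000e+00,  0.00000000e+00,
         1.00000000e+00]])}
```

View pics/scene0.png

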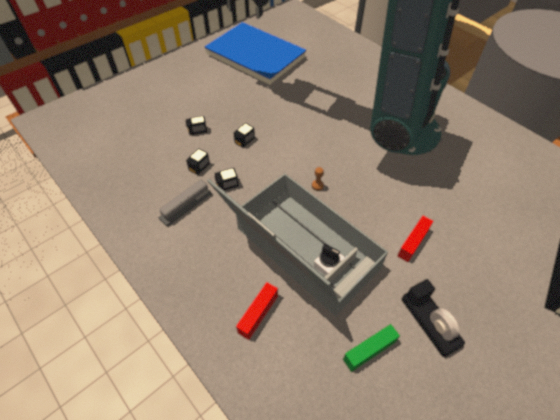

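View pics/side0.png

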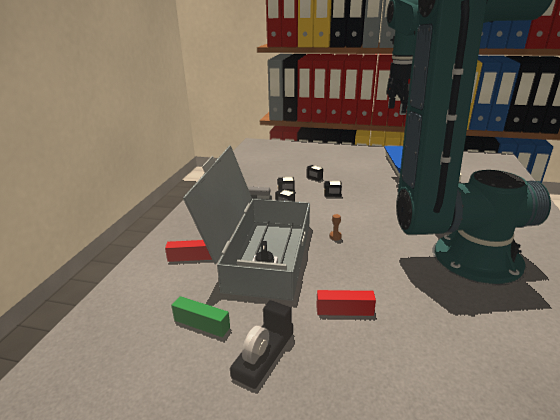

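The scene view shows four cartridges at about (197,125), (245,134), (199,160) and (228,178). The case spans (225–385, 180–305), with the follower knob at (330,255) and the end stop just beyond it at (350,268). The red blocks (258,310) and (417,238), the green block (372,347), the stapler (185,202), the stamp (318,178) and the tape dispenser (432,318) are look-alikes or bystanders. The side view agrees.

A close crop will check the choice.

```bash
cat > h.py <<'E'
import numpy as np, cv2
from bench import *
def K(m): return 210/np.tan(np.radians(m["fov_y"])/2)
def cam(n,s=None):
    m=camera_model(n)
    if n=="wrist":
        s=s or sense(); T=np.eye(4);T[:3,:3]=s["eef_rot"];T[:3,3]=s["eef_pos"]
        T=T@m["hand_eye"]; return m,T[:3,:3],T[:3,3]
    return m,np.array(m["orientation"]),np.array(m["xyz"])
def proj(c,P,n):
    m,R,t=c; p=(np.atleast_2d(P)-t)@R; f=K(m)
    if n=="wrist":
        r=np.linalg.norm(p[:,:2],axis=1);th=np.arctan2(r,p[:,2]);q=p[:,:2]/r[:,None]*(f*th)[:,None]
    else: q=f*p[:,:2]/p[:,2:]
    return q+[m["cx"],m["cy"]]
def back(c,uv,z,n):
    m,R,t=c; d=(np.atleast_2d(uv).astype(float)-[m["cx"],m["cy"]])/K(m)
    if n=="wrist":
        th=np.linalg.norm(d,axis=1)+1e-9; d=np.c_[d/th[:,None]*np.sin(th)[:,None],np.cos(th)]
    else: d=np.c_[d,np.ones(len(d))]
    d=d@R.T; return t+d*((z-t[2])/d[:,2])[:,None]
E
python3 - <<'E'
from h import *
im=cv2.imread("pics/scene0.png")
a=cv2.resize(im[175:310,205:390],None,fx=4.3,fy=4.3,interpolation=cv2.INTER_CUBIC)
cv2.imwrite("pics/c1.png",a)
E
```

```text
(no output)
```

View pics/c1.png

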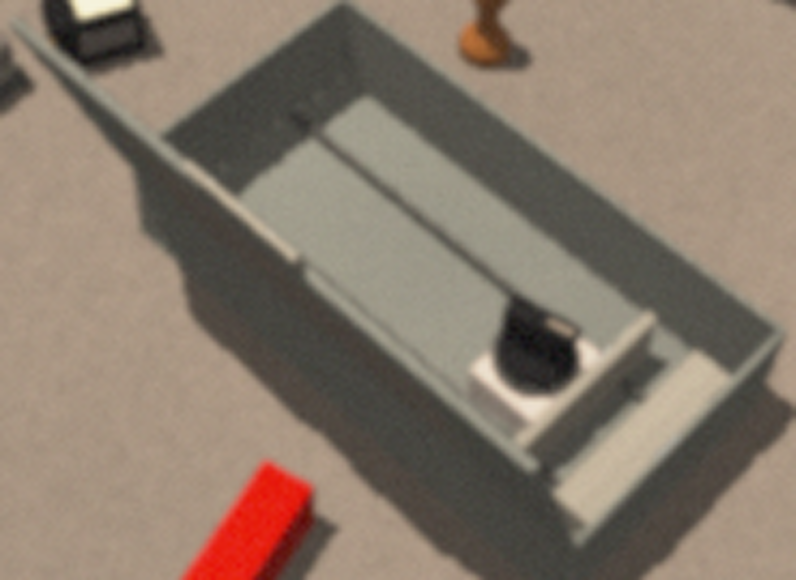

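View pics/wrist0.png

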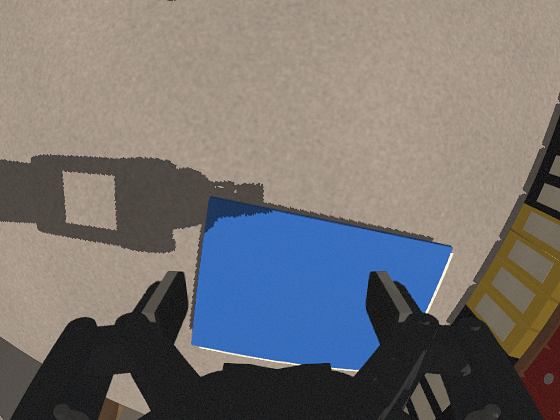

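The crop shows the case rim corners at (343,5), (780,332) and (580,543). The follower plate's top edge runs from (655,318) to (525,445), the knob is at (540,345), and the cream end stop's face top edge runs from (695,352) to (557,490). The real stop is the cream block inside the case. The wrist view shows only the blue folder.

```bash
cat > m1.py <<'E'
from h import *
from scipy.optimize import least_squares
c=cam("scene"); g=lambda p:np.array(p)/4.3+[205,175]
uv=g([(343,5),(780,332),(580,543)])
P=np.array([[-85,-165,80],[-85,165,80],[85,165,80.]])
def tr(q,P): 
    a=q[2];R=np.array([[np.cos(a),-np.sin(a),0],[np.sin(a),np.cos(a),0],[0,0,1]]); return P@R.T+[q[0],q[1],0]
r=least_squares(lambda q:(proj(c,tr(q,P),"scene")-uv).ravel(),[480,0,0.])
print("case",r.x,np.degrees(r.x[2]),r.fun)
print("fol",back(c,g([(655,318),(525,445)]),49,"scene")); print("stop",back(c,g([(695,352),(557,490)]),48,"scene"),tr(r.x,np.array([[-60,130,48],[60,130,48]])))
print("cart",back(c,[(198,119),(247,129),(200,155),(230,173.5)],44,"scene"))
print("stamp,stapler,tape",back(c,[(318,185),(185,205),(432,325)],0,"scene"))
q=g([(15,25),(535,468)])
f=lambda a:(proj(c,tr(r.x,np.array([[85-170*np.cos(a),-165,80+170*np.sin(a)],[85-170*np.cos(a),165,80+170*np.sin(a)]])),"scene"))
print(q,[(a,f(a).round(0).tolist()) for a in (1.5,1.6,1.7,1.8,1.9)])
E
python3 m1.py
```

```text
case [5.27510310e+02 1.03549713e+02 6.71957756e-02] 3.850034344559175 [-1.25079774 -2.43203282  1.59354477 -0.16568539 -0.44619301  1.50273595]
fol [[460.31702419 201.89234283  49.        ]
 [567.81516786 208.73900528  49.        ]]
stop [[459.31361008 230.2423425   48.        ]
 [573.12799454 237.17845179  48.        ]] [[458.91683897 229.22761758  48.        ]
 [578.64602456 237.28504388  48.        ]]
cart [[ 481.58496929 -421.63437178   44.        ]
 [ 397.92531756 -291.44890552   44.        ]
 [ 561.9501341  -294.79814177   44.        ]
 [ 540.50153629 -185.43523443   44.        ]]
stamp,stapler,tape [[ 362.26628828  -24.64750362    0.        ]
 [ 677.55910815 -208.7468849     0.        ]
 [ 453.54454546  427.70011793    0.        ]]
[[208.48837209 180.81395349]
 [329.41860465 283.8372093 ]] [(1.5, [[231.0, 160.0], [355.0, 259.0]]), (1.6, [[225.0, 165.0], [349.0, 265.0]]), (1.7, [[218.0, 169.0], [343.0, 271.0]]), (1.8, [[212.0, 175.0], [336.0, 278.0]]), (1.9, [[206.0, 181.0], [330.0, 286.0]])]
```

Emit:
{"method": "arm_command", "body": {
  "increments": [
    [[0.8, -0.3, -0.33], [0, 0, 0], 1],
    [[0.8, -0.3, -0.33], [0, 0, 0], 1],
    [[0.8, -0.3, -0.33], [0, 0, 0], 1],
    [[0.8, -0.3, -0.33], [0, 0, 0], 1],
    [[0.8, -0.3, -0.33], [0, 0, 0], 1]
  ]
}}

```text
time_s: 0.65
eef_pos: [311.8, -414.5, 280.8]
eef_rot: [[0.917, 0.398, -0.0], [0.398, -0.917, 0.001], [-0.0, -0.001, -1.0]]
contact_force: [-0.1, -0.0, 0.4]
finger_gap: 1.003
grasp_force: 0.0
```

Emit:
{"method": "arm_command", "body": {
  "increments": [
    [[0.8, -0.3, -0.33], [0, 0, 0], 1],
    [[0.8, -0.3, -0.33], [0, 0, 0], 1],
    [[0.8, -0.3, -0.33], [0, 0, 0], 1],
    [[0.8, -0.3, -0.33], [0, 0, 0], 1],
    [[0.8, -0.3, -0.33], [0, 0, 0], 1]
  ]
}}

```text
time_s: 1.15
eef_pos: [404.0, -325.4, 330.3]
eef_rot: [[0.917, 0.398, -0.0], [0.398, -0.917, 0.0], [-0.0, -0.001, -1.0]]
contact_force: [0.2, -0.5, -0.0]
finger_gap: 1.001
grasp_force: 0.0
```

Emit:
{"method": "arm_command", "body": {
  "increments": [
    [[0, 0, 0], [0, 0, 0], 1],
    [[0, 0, 0], [0, 0, 0], 1],
    [[0, 0, 0], [0, 0, 0], 1]
  ]
}}

```text
time_s: 1.45
eef_pos: [402.8, -326.7, 329.4]
eef_rot: [[0.918, 0.398, -0.001], [0.398, -0.918, 0.001], [-0.001, -0.001, -1.0]]
contact_force: [-0.4, -0.3, 0.1]
finger_gap: 1.002
grasp_force: 0.0
```

```bash
python3 - <<'E'
from h import *
import pickle
s=sense(); im=camera("wrist"); pickle.dump(s,open("pics/w1.pkl","wb")); cv2.imwrite("pics/w1.png",im)
print(s["time_s"],s["eef_pos"],s["joint_positions"],s["eef_rot"][:,0])
E
```

```text
1.45 [ 402.7593963  -326.67395969  329.44820705] [-4.52913453e+01  1.13276886e+00  7.15387590e+01 -3.28032754e-02
  1.07412846e+02  2.12652725e+01] [ 0.9175209   0.39768619 -0.0010434 ]
```

View pics/w1.png

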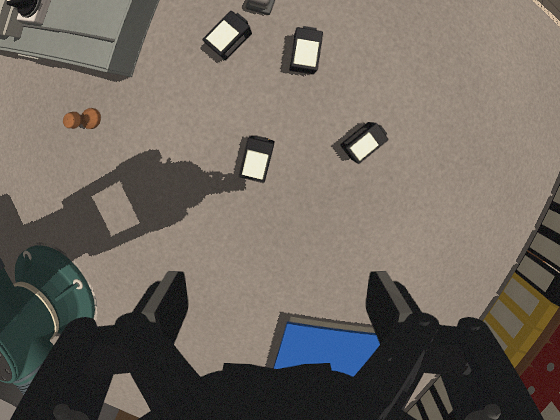

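The wrist view shows four cartridges with white labels at about (227,36), (306,48), (256,158) and (363,146). The stamp is at (82,119), and the case with knob is at top left. I'll measure the labels.

```bash
cat >> h.py <<'E'
def carts(im,c,zs=44.5,lo=150):
    hsv=cv2.cvtColor(im,cv2.COLOR_BGR2HSV)
    m=((hsv[...,2]>200)&(hsv[...,1]<60)).astype(np.uint8)
    out=[]
    for k in cv2.findContours(m,cv2.RETR_EXTERNAL,cv2.CHAIN_APPROX_NONE)[0]:
        if cv2.contourArea(k)<lo: continue
        P=back(c,k[:,0,:],zs,"wrist")[:,:2].astype(np.float32)
        (x,y),(w,h),a=cv2.minAreaRect(P)
        if max(w,h)>70 or min(w,h)<12: continue
        if w<h: a+=90;w,h=h,w
        out.append((round(x,1),round(y,1),round(w,1),round(h,1),round((a+90)%180-90,1),k[:,0].mean(0).round().tolist()))
    return out
E
python3 - <<'E'
from h import *
import pickle
s=pickle.load(open("pics/w1.pkl","rb"));im=cv2.imread("pics/w1.png")
for o in carts(im,cam("wrist",s)): print(o)
E
```

```text
(400.8, -294.8, 33.7, 27.8, 9.2, [255.0, 164.0])
(483.6, -418.4, 33.6, 21.6, -25.9, [364.0, 146.0])
(564.4, -296.8, 33.7, 27.8, 15.2, [306.0, 52.0])
(544.3, -187.4, 33.9, 27.1, -21.3, [222.0, 35.0])
```

```bash
python3 - <<'E'
from h import *
import pickle
s=pickle.load(open("pics/w1.pkl","rb"));im=cv2.imread("pics/w1.png");c=cam("wrist",s)
big=cv2.resize(im,None,fx=3.5,fy=3.5,interpolation=cv2.INTER_CUBIC)
for x,y,w,h,a,_ in carts(im,c):
    t=36 if h>25 else 30
    b=cv2.boxPoints(((x,y),(56,t),a))
    for z,col in((0,(0,255,0)),(44,(0,0,255))):
        q=(proj(c,np.c_[b,np.full(4,z)],"wrist")+.5)*3.5-.5
        cv2.polylines(big,[q.round().astype(np.int32)],True,col,1)
cv2.imwrite("pics/c2.png",big[0:650,665:1400])
E
```

```text
(no output)
```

View pics/c2.png

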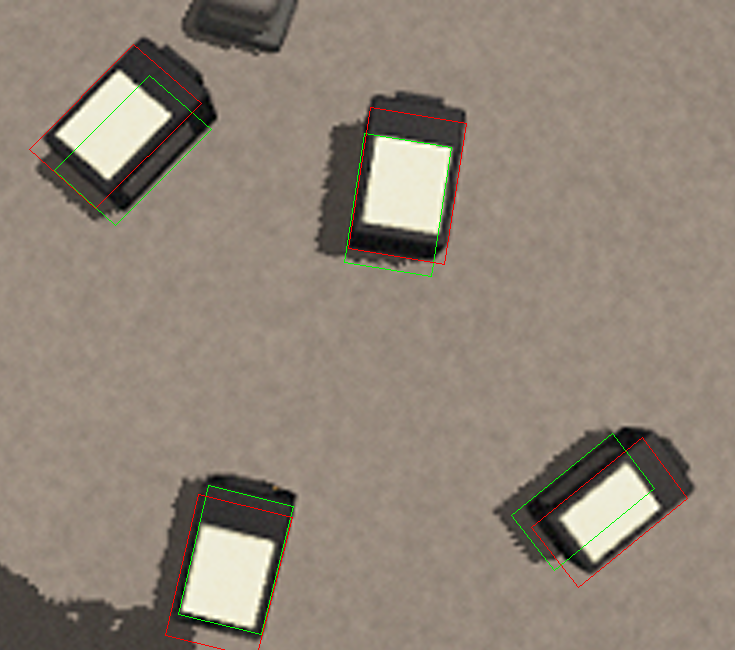

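The label sits about 6 mm off the cartridge centre, on the side away from the tab end; I'll correct for that. There are three wides and one slim. Now I'll go over the knob.

Emit:
{"method": "arm_command", "body": {
  "increments": [
    [[0.65, -0.85, 0], [0, 0, 0], 1],
    [[0.65, -0.85, 0], [0, 0, 0], 1],
    [[0.65, -0.85, 0], [0, 0, 0], 1],
    [[0.65, -0.85, 0], [0, 0, 0], 1],
    [[0.65, -0.85, 0], [0, 0, 0], 1]
  ]
}}

```text
time_s: 2.0
eef_pos: [441.6, -170.2, 329.7]
eef_rot: [[0.918, 0.396, -0.001], [0.396, -0.918, 0.0], [-0.001, -0.001, -1.0]]
contact_force: [0.9, -0.6, -0.3]
finger_gap: 0.996
grasp_force: 0.0
```

Emit:
{"method": "arm_command", "body": {
  "increments": [
    [[0.65, -0.85, 0], [0, 0, 0], 1],
    [[0.65, -0.85, 0], [0, 0, 0], 1],
    [[0.65, -0.85, 0], [0, 0, 0], 1],
    [[0.65, -0.85, 0], [0, 0, 0], 1],
    [[0.65, -0.85, 0], [0, 0, 0], 1]
  ]
}}

```text
time_s: 2.5
eef_pos: [480.5, -14.4, 329.8]
eef_rot: [[0.918, 0.397, -0.001], [0.397, -0.918, -0.0], [-0.001, -0.0, -1.0]]
contact_force: [0.4, 0.1, -0.5]
finger_gap: 1.0
grasp_force: 0.0
```

Emit:
{"method": "arm_command", "body": {
  "increments": [
    [[0.65, -0.85, 0], [0, 0, 0], 1],
    [[0.65, -0.85, 0], [0, 0, 0], 1],
    [[0.65, -0.85, 0], [0, 0, 0], 1],
    [[0.65, -0.85, 0], [0, 0, 0], 1],
    [[0.65, -0.85, 0], [0, 0, 0], 1]
  ]
}}

```text
time_s: 3.0
eef_pos: [519.5, 141.3, 329.7]
eef_rot: [[0.918, 0.397, -0.001], [0.397, -0.918, -0.001], [-0.001, 0.0, -1.0]]
contact_force: [1.2, 0.1, 0.2]
finger_gap: 0.998
grasp_force: 0.0
```

Emit:
{"method": "arm_command", "body": {
  "increments": [
    [[0, 0, 0], [0, 0, -1], 1],
    [[0, 0, 0], [0, 0, -1], 1],
    [[0, 0, 0], [0, 0, -1], 1],
    [[0, 0, 0], [0, 0, -1], 1],
    [[0, 0, 0], [0, 0, -1], 1]
  ]
}}

```text
time_s: 3.5
eef_pos: [519.4, 140.0, 329.5]
eef_rot: [[0.443, 0.897, -0.001], [0.897, -0.443, -0.001], [-0.001, -0.001, -1.0]]
contact_force: [-0.3, 0.6, 0.0]
finger_gap: 1.001
grasp_force: 0.0
```

Emit:
{"method": "arm_command", "body": {
  "increments": [
    [[0, 0, 0], [0, 0, -1], 1],
    [[0, 0, 0], [0, 0, -1], 1],
    [[0, 0, 0], [0, 0, -1], 1],
    [[0, 0, 0], [0, 0, -1], 1],
    [[0, 0, 0], [0, 0, -1], 1]
  ]
}}

```text
time_s: 4.0
eef_pos: [519.4, 139.9, 329.5]
eef_rot: [[-0.237, 0.972, -0.001], [0.972, 0.237, -0.001], [-0.0, -0.001, -1.0]]
contact_force: [-0.3, 0.8, 0.6]
finger_gap: 1.001
grasp_force: 0.0
```

Emit:
{"method": "arm_command", "body": {
  "increments": [
    [[0, 0, 0], [0, 0, 0], 0.5],
    [[0, 0, 0], [0, 0, 0], 0.5],
    [[0, 0, 0], [0, 0, 0], 0.5]
  ]
}}

```text
time_s: 4.3
eef_pos: [519.3, 140.6, 330.0]
eef_rot: [[-0.231, 0.973, -0.0], [0.973, 0.231, -0.0], [-0.0, -0.001, -1.0]]
contact_force: [-0.5, 0.7, -1.0]
finger_gap: 0.515
grasp_force: 0.0
```

```bash
python3 - <<'E'
from h import *
import pickle
s=sense(); im=camera("wrist"); pickle.dump(s,open("pics/w2.pkl","wb")); cv2.imwrite("pics/w2.png",im)
print(s["time_s"],s["eef_pos"],s["joint_positions"],s["eef_rot"][:,0])
E
```

```text
4.3 [519.31340095 140.64102296 330.01522282] [ 9.11974601e+00  3.60604611e+00  6.89108285e+01 -8.71331742e-03
  1.07512185e+02 -4.21270306e+00] [-2.30556387e-01  9.73058961e-01 -1.07401497e-04]
```

View pics/w2.png

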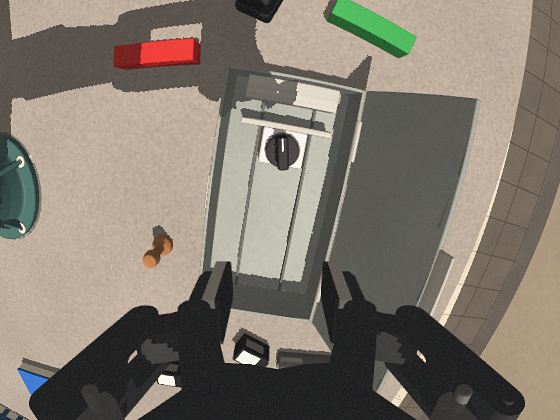

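The wrist view shows the open case with the knob at (283,151), its bar nearly along the row, the follower plate at (290,130), the end stop at (290,92) and the lid on the right. Next is an enlarged crop for precise corners.

```bash
python3 - <<'E'
from h import *
im=cv2.imread("pics/w2.png")
cv2.imwrite("pics/c3.png",cv2.resize(im[55:195,195:385],None,fx=4.2,fy=4.2,interpolation=cv2.INTER_CUBIC))
E
```

```text
(no output)
```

View pics/c3.png

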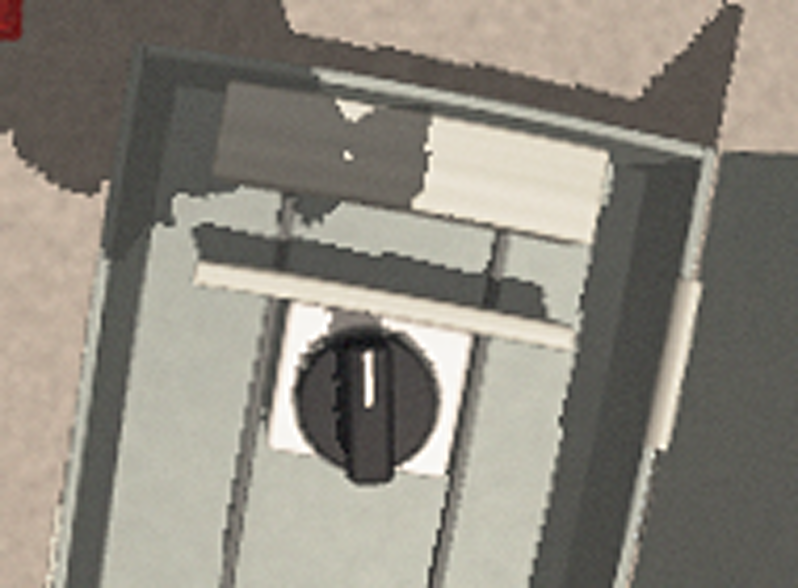

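The crop shows the plate's top strip from (200,263) to (577,327), the bar at z 77 from (368,335) to (372,482), and the rim's outer corners at (140,45) and (717,150).

```bash
python3 - <<'E'
from h import *
import pickle
s=pickle.load(open("pics/w2.pkl","rb"));c=cam("wrist",s)
g=lambda *p:np.array(p)/4.2+[195-.4,55-.4]
B=lambda z,*p:back(c,g(*p),z,"wrist")[:,:2].round(1)
print("rim",B(80,(140,45),(717,150)));print("bar",B(77,(368,335),(372,482)),"disc",B(47,(367,400)))
print("plate",B(49,(200,263),(577,327),(195,285),(572,348)));print("stop",B(48,(216,178),(585,243)))
print("guides@12",B(12,(262,420),(460,420)),"carriage top",B(33,(290,305),(472,335),(268,445),(445,475)))
E
```

```text
rim [[431.2 262.3]
 [598.1 273. ]]
bar [[513.6 194.3]
 [524.8 152.6]] disc [[519.  172.7]]
plate [[459.1 203. ]
 [576.7 211. ]
 [459.1 196. ]
 [576.9 204.2]]
stop [[458.  229.8]
 [572.7 237.2]]
guides@12 [[487.5 154.3]
 [552.6 169.8]] carriage top [[488.6 195.5]
 [547.3 199.7]
 [491.8 149.6]
 [550.  153.3]]
```

Emit:
{"method": "arm_command", "body": {
  "increments": [
    [[0.1, 0.025, 0.9], [0, 0, 0], 0.5],
    [[0.1, 0.025, 0.9], [0, 0, 0], 0.5],
    [[0.1, 0.025, 0.9], [0, 0, 0], 0.5],
    [[0.1, 0.025, 0.9], [0, 0, 0], 0.5],
    [[0.1, 0.025, 0.9], [0, 0, 0], 0.5]
  ]
}}

```text
time_s: 4.85
eef_pos: [519.4, 156.6, 194.3]
eef_rot: [[-0.232, 0.973, 0.0], [0.973, 0.232, -0.0], [-0.0, 0.0, -1.0]]
contact_force: [0.7, -0.0, -0.0]
finger_gap: 0.497
grasp_force: 0.0
```

Emit:
{"method": "arm_command", "body": {
  "increments": [
    [[0.1, 0.025, 0.9], [0, 0, 0], 0.5],
    [[0.1, 0.025, 0.9], [0, 0, 0], 0.5],
    [[0.1, 0.025, 0.9], [0, 0, 0], 0.5],
    [[0.1, 0.025, 0.7], [0, 0, 0], 0.5],
    [[0.1, 0.025, 0.4], [0, 0, 0], 0.5]
  ]
}}

```text
time_s: 5.35
eef_pos: [518.3, 171.8, 78.9]
eef_rot: [[-0.232, 0.973, -0.004], [0.973, 0.232, -0.001], [-0.0, -0.004, -1.0]]
contact_force: [0.2, -0.6, -0.1]
finger_gap: 0.502
grasp_force: 0.0
```

Emit:
{"method": "arm_command", "body": {
  "increments": [
    [[0, 0, 0.2], [0, 0, 0], 0.5],
    [[0, 0, 0.2], [0, 0, 0], 0.5],
    [[0, 0, 0.2], [0, 0, 0], 0.5],
    [[0, 0, 0.2], [0, 0, 0], 0.5],
    [[0, 0, 0], [0, 0, 0], 0.5]
  ]
}}

```text
time_s: 5.85
eef_pos: [519.3, 171.8, 56.8]
eef_rot: [[-0.233, 0.973, -0.001], [0.973, 0.233, -0.0], [-0.0, -0.001, -1.0]]
contact_force: [-0.8, -0.7, -0.9]
finger_gap: 0.497
grasp_force: 0.0
```

Emit:
{"method": "arm_command", "body": {
  "increments": [
    [[0, 0, 0], [0, 0, 0], 0],
    [[0, 0, 0], [0, 0, 0], 0],
    [[0, 0, 0], [0, 0, 0], 0],
    [[0, 0, 0], [0, 0, 0], 0],
    [[0, 0, 0], [0, 0, 0], 0]
  ],
  "force": 40
}}

```text
time_s: 6.35
eef_pos: [519.4, 171.9, 57.9]
eef_rot: [[-0.233, 0.972, -0.0], [0.972, 0.233, -0.0], [-0.0, -0.0, -1.0]]
contact_force: [-3.6, -0.8, 5.8]
finger_gap: 0.151
grasp_force: 42.1
```

Emit:
{"method": "arm_command", "body": {
  "increments": [
    [[0, 0, 0], [0, 0, -0.7], 0],
    [[0, 0, 0], [0, 0, -0.7], 0],
    [[0, 0, 0], [0, 0, -0.7], 0],
    [[0, 0, 0], [0, 0, -0.7], 0],
    [[0, 0, 0], [0, 0, -0.7], 0]
  ]
}}

```text
time_s: 6.85
eef_pos: [518.9, 171.7, 57.9]
eef_rot: [[-0.665, 0.747, -0.001], [0.747, 0.665, -0.001], [0.0, -0.001, -1.0]]
contact_force: [-5.8, -2.3, 7.0]
finger_gap: 0.151
grasp_force: 42.2
```

Emit:
{"method": "arm_command", "body": {
  "increments": [
    [[0, 0, 0], [0, 0, -0.7], 0],
    [[0, 0, 0], [0, 0, -0.7], 0],
    [[0, 0, 0], [0, 0, -0.7], 0],
    [[0, 0, 0], [0, 0, -0.7], 0],
    [[0, 0, 0], [0, 0, -0.7], 0]
  ]
}}

```text
time_s: 7.35
eef_pos: [518.7, 171.3, 58.0]
eef_rot: [[-0.938, 0.347, -0.002], [0.347, 0.938, -0.001], [0.001, -0.002, -1.0]]
contact_force: [-6.6, -3.9, 7.3]
finger_gap: 0.152
grasp_force: 42.3
```

Emit:
{"method": "arm_command", "body": {
  "increments": [
    [[0, 0, 0], [0, 0, -0.7], 0],
    [[0, 0, 0], [0, 0, -0.7], 0],
    [[0, 0, 0], [0, 0, -0.7], 0],
    [[0, 0, 0], [0, 0, -0.7], 0],
    [[0, 0, 0], [0, 0, -0.2], 0]
  ]
}}

```text
time_s: 7.85
eef_pos: [518.5, 170.9, 57.9]
eef_rot: [[-0.998, -0.062, -0.002], [-0.062, 0.998, -0.002], [0.003, -0.002, -1.0]]
contact_force: [-6.3, -3.7, 8.2]
finger_gap: 0.156
grasp_force: 42.4
```

Emit:
{"method": "arm_command", "body": {
  "increments": [
    [[0, 0, 0], [0, 0, 0], 0],
    [[0, 0, 0], [0, 0, 0], 0]
  ]
}}

```text
time_s: 8.05
eef_pos: [518.6, 170.9, 57.9]
eef_rot: [[-0.998, -0.06, -0.002], [-0.06, 0.998, -0.002], [0.003, -0.002, -1.0]]
contact_force: [-6.3, -3.3, 7.4]
finger_gap: 0.155
grasp_force: 42.4
```

```bash
python3 - <<'E'
from bench import *
s=sense(); print(s["joint_positions"],s["eef_pos"],s["moment"],s["finger_gap"])
E
```

```text
[ 12.34715699  10.29145372  92.84491973  -0.09749532  77.02883469
 -81.07417268] [518.56483559 170.9014187   57.92394307] [-0.5247541   1.09012728 -0.19842511] 0.1553305478644772
```

Emit:
{"method": "arm_command", "body": {
  "increments": [
    [[0, -0.3, 0], [0, 0, 0], 0],
    [[0, -0.4, 0], [0, 0, 0], 0],
    [[0, -0.4, 0], [0, 0, 0], 0],
    [[0, -0.4, 0], [0, 0, 0], 0],
    [[0, -0.4, 0], [0, 0, 0], 0]
  ]
}}

```text
time_s: 8.55
eef_pos: [521.8, 117.2, 57.9]
eef_rot: [[-0.998, -0.061, -0.003], [-0.061, 0.998, 0.005], [0.002, 0.005, -1.0]]
contact_force: [-6.9, 6.0, 6.9]
finger_gap: 0.148
grasp_force: 42.3
```

Emit:
{"method": "arm_command", "body": {
  "increments": [
    [[0, -0.4, 0], [0, 0, 0], 0],
    [[0, -0.4, 0], [0, 0, 0], 0],
    [[0, -0.4, 0], [0, 0, 0], 0],
    [[0, -0.4, 0], [0, 0, 0], 0],
    [[0, -0.4, 0], [0, 0, 0], 0]
  ]
}}

```text
time_s: 9.05
eef_pos: [525.3, 57.1, 57.9]
eef_rot: [[-0.998, -0.061, -0.003], [-0.061, 0.998, 0.005], [0.003, 0.005, -1.0]]
contact_force: [-8.1, 5.5, 6.8]
finger_gap: 0.149
grasp_force: 42.4
```

Emit:
{"method": "arm_command", "body": {
  "increments": [
    [[0, -0.4, 0], [0, 0, 0], 0],
    [[0, -0.4, 0], [0, 0, 0], 0],
    [[0, -0.1, 0], [0, 0, 0], 0],
    [[0, 0, 0], [0, 0, 0], 0],
    [[0, 0, 0], [0, 0, 0], 0]
  ]
}}

```text
time_s: 9.55
eef_pos: [527.0, 28.9, 57.9]
eef_rot: [[-0.998, -0.06, -0.003], [-0.06, 0.998, 0.002], [0.003, 0.002, -1.0]]
contact_force: [-7.2, 1.1, 7.5]
finger_gap: 0.156
grasp_force: 42.4
```

Emit:
{"method": "arm_command", "body": {
  "increments": [
    [[0, 0, 0], [0, 0, 0], 0.5],
    [[0, 0, 0], [0, 0, 0], 0.5],
    [[0, 0, 0], [0, 0, 0], 0.5],
    [[0, 0, -0.5], [0, 0, 0], 0.5],
    [[0, 0, -0.9], [0, 0, 0], 0.5]
  ]
}}

```text
time_s: 10.05
eef_pos: [526.7, 28.2, 96.9]
eef_rot: [[-0.998, -0.061, -0.006], [-0.061, 0.998, 0.0], [0.006, 0.0, -1.0]]
contact_force: [-0.0, -0.0, 0.6]
finger_gap: 0.502
grasp_force: 0.0
```

Emit:
{"method": "arm_command", "body": {
  "increments": [
    [[0, 0, -0.9], [0, 0, 0], 0.5],
    [[0, 0, -0.9], [0, 0, 0], 0.5],
    [[0, 0, -0.9], [0, 0, 0], 0.5],
    [[0, 0, -0.9], [0, 0, 1], 0.5],
    [[0, 0, -0.9], [0, 0, 1], 0.5]
  ]
}}

```text
time_s: 10.55
eef_pos: [528.5, 28.2, 235.2]
eef_rot: [[-0.975, 0.222, 0.001], [0.222, 0.975, -0.0], [-0.001, -0.0, -1.0]]
contact_force: [-0.5, 0.2, -0.7]
finger_gap: 0.499
grasp_force: 0.0
```

Emit:
{"method": "arm_command", "body": {
  "increments": [
    [[0, 0, -0.9], [0, 0, 1], 0.5],
    [[0, 0, -0.9], [0, 0, 1], 0.5],
    [[0, 0, -0.9], [0, 0, 1], 1],
    [[0, 0, -0.3], [0, 0, 1], 1],
    [[0, 0, 0], [0, 0, 1], 1]
  ]
}}

```text
time_s: 11.05
eef_pos: [529.5, 28.1, 326.9]
eef_rot: [[-0.604, 0.797, 0.005], [0.797, 0.604, -0.0], [-0.004, 0.004, -1.0]]
contact_force: [0.7, 0.1, 0.1]
finger_gap: 0.976
grasp_force: 0.0
```

Emit:
{"method": "arm_command", "body": {
  "increments": [
    [[0, 0, 0], [0, 0, 1], 1],
    [[0, 0, 0], [0, 0, 1], 1],
    [[0, 0, 0], [0, 0, 1], 1],
    [[0, 0, 0], [0, 0, 1], 1],
    [[0, 0, 0], [0, 0, 0.25], 1]
  ]
}}

```text
time_s: 11.55
eef_pos: [528.7, 28.2, 324.0]
eef_rot: [[-0.057, 0.998, 0.0], [0.998, 0.057, -0.0], [-0.0, 0.0, -1.0]]
contact_force: [0.0, 0.0, -0.3]
finger_gap: 1.0
grasp_force: 0.0
```

Emit:
{"method": "arm_command", "body": {
  "increments": [
    [[-0.9, -0.18, 0], [0, 0, 0], 1],
    [[-0.9, -0.18, 0], [0, 0, 0], 1],
    [[-0.9, -0.18, 0], [0, 0, 0], 1],
    [[-0.9, -0.18, 0], [0, 0, 0], 1],
    [[-0.9, -0.18, 0], [0, 0, 0], 1]
  ]
}}

```text
time_s: 12.05
eef_pos: [509.6, -109.3, 324.1]
eef_rot: [[-0.061, 0.998, 0.0], [0.998, 0.061, -0.0], [-0.0, 0.0, -1.0]]
contact_force: [0.0, -0.0, 0.1]
finger_gap: 0.998
grasp_force: 0.0
```

Emit:
{"method": "arm_command", "body": {
  "increments": [
    [[-0.9, -0.18, 0], [0, 0, 0], 1],
    [[-0.9, -0.18, 0], [0, 0, 0], 1],
    [[-0.9, -0.18, 0], [0, 0, 0], 1],
    [[-0.9, -0.18, 0], [0, 0, 0], 1],
    [[-0.9, -0.18, 0], [0, 0, 0], 1]
  ]
}}

```text
time_s: 12.55
eef_pos: [490.8, -245.9, 324.1]
eef_rot: [[-0.061, 0.998, 0.0], [0.998, 0.061, -0.0], [-0.0, 0.0, -1.0]]
contact_force: [0.9, 1.6, -0.3]
finger_gap: 1.002
grasp_force: 0.0
```

Emit:
{"method": "arm_command", "body": {
  "increments": [
    [[-0.9, -0.18, 0], [0, 0, 0], 1],
    [[-0.9, -0.18, 0], [0, 0, 0], 1],
    [[0, 0, 0], [0, 0, 0], 1],
    [[0, 0, 0], [0, 0, 0], 1]
  ]
}}

```text
time_s: 12.95
eef_pos: [483.3, -299.6, 323.7]
eef_rot: [[-0.06, 0.998, -0.0], [0.998, 0.06, 0.001], [0.001, -0.0, -1.0]]
contact_force: [1.3, 0.7, 0.3]
finger_gap: 0.998
grasp_force: 0.0
```

```bash
cat > look.py <<'E'
from h import *
import sys,pickle
n=sys.argv[1]
s=sense(); im=camera("wrist"); pickle.dump(s,open(f"pics/{n}.pkl","wb")); cv2.imwrite(f"pics/{n}.png",im)
x=s["eef_rot"][:,0]
print(round(s["time_s"],2),s["eef_pos"].round(1),"th",np.degrees(np.arctan2(x[1],x[0])).round(2))
for o in carts(im,cam("wrist",s)): print(o)
E
python3 look.py w3
```

```text
12.95 [ 483.3 -299.6  323.7] th 93.41
(483.7, -418.2, 33.5, 21.5, -25.9, [272.0, 256.0])
(564.2, -296.5, 33.8, 27.6, 15.4, [337.0, 176.0])
(400.9, -294.6, 33.7, 27.3, 8.6, [215.0, 167.0])
(544.3, -186.9, 33.7, 27.9, -20.3, [329.0, 92.0])
```

View pics/w3.png

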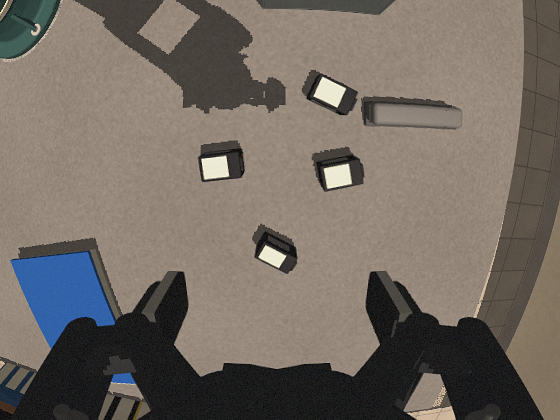

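The wrist view shows all four cartridges in place at (329,92), (337,176), (215,167) and (272,256). The stapler's end at (363,112) is close to the first one, so I need the clearance.

```bash
python3 - <<'E'
from h import *
import pickle
s=pickle.load(open("pics/w3.pkl","rb"));c=cam("wrist",s)
p=[(362,104),(371,101),(364,127),(370,127)]
a=np.radians(-20.3);C=np.array([544.3,-186.9])+6*np.array([np.cos(a),np.sin(a)]);print(C)
for z in(0,25,44):
  q=back(c,p,z,"wrist")[:,:2]-C; print(z,(q@np.array([[np.cos(a),-np.sin(a)],[np.sin(a),np.cos(a)]])).round(0).tolist())
E
```

```text
[ 549.92733361 -188.98161391]
0 [[49.0, 11.0], [60.0, 21.0], [67.0, -18.0], [75.0, -14.0]]
25 [[44.0, 7.0], [54.0, 17.0], [60.0, -20.0], [68.0, -16.0]]
44 [[40.0, 5.0], [49.0, 14.0], [55.0, -22.0], [62.0, -18.0]]
```

Emit:
{"method": "arm_command", "body": {
  "increments": [
    [[0, 0.58, 0.9], [0, 0, 0], 1],
    [[0, 0.58, 0.9], [0, 0, 0], 1],
    [[0, 0.58, 0.9], [0, 0, 0], 1],
    [[0, 0.58, 0.9], [0, 0, 0], 1],
    [[0, 0.58, 0.9], [0, 0, 0], 1]
  ]
}}

```text
time_s: 13.5
eef_pos: [571.3, -292.3, 188.7]
eef_rot: [[-0.063, 0.998, 0.001], [0.998, 0.063, -0.0], [-0.0, 0.001, -1.0]]
contact_force: [-0.2, -1.2, 0.6]
finger_gap: 0.999
grasp_force: 0.0
```

Emit:
{"method": "arm_command", "body": {
  "increments": [
    [[0, 0, 0.9], [0, 0, -0.3], 1],
    [[0, 0, 0.9], [0, 0, -0.3], 1],
    [[0, 0, 0.8], [0, 0, -0.3], 1],
    [[0, 0, 0.8], [0, 0, -0.3], 1],
    [[0, 0, 0.6], [0, 0, -0.3], 1]
  ]
}}

```text
time_s: 14.0
eef_pos: [570.1, -291.9, 67.6]
eef_rot: [[-0.27, 0.963, -0.001], [0.963, 0.27, 0.001], [0.001, -0.001, -1.0]]
contact_force: [-0.1, -0.3, -1.0]
finger_gap: 1.001
grasp_force: 0.0
```

Emit:
{"method": "arm_command", "body": {
  "increments": [
    [[0, 0, 0.5], [0, 0, 0], 1],
    [[0, 0, 0.5], [0, 0, 0], 1],
    [[0, 0, 0.5], [0, 0, 0], 1],
    [[0, 0, 0.25], [0, 0, 0], 1],
    [[0, 0, 0], [0, 0, 0], 1]
  ]
}}

```text
time_s: 14.5
eef_pos: [569.4, -293.3, 15.2]
eef_rot: [[-0.267, 0.964, -0.002], [0.964, 0.267, 0.001], [0.002, -0.002, -1.0]]
contact_force: [0.8, 1.2, 0.8]
finger_gap: 1.003
grasp_force: 0.0
```

Emit:
{"method": "arm_command", "body": {
  "increments": [
    [[0, 0, 0], [0, 0, 0], 0.4],
    [[0, 0, 0], [0, 0, 0], 0.4],
    [[0, 0, 0], [0, 0, 0], 0.4],
    [[0, 0, 0], [0, 0, 0], 0.4],
    [[0, 0, 0], [0, 0, 0], 0.4]
  ],
  "force": 40
}}

```text
time_s: 15.0
eef_pos: [571.0, -294.4, 18.3]
eef_rot: [[-0.267, 0.964, 0.002], [0.964, 0.267, -0.002], [-0.002, 0.002, -1.0]]
contact_force: [0.9, -0.3, 4.4]
finger_gap: 0.647
grasp_force: 45.1
```

Emit:
{"method": "arm_command", "body": {
  "increments": [
    [[0, 0, -0.7], [0, 0, 0], 0.4],
    [[0, 0, -0.9], [0, 0, 0], 0.4],
    [[0, 0, -0.9], [0, 0, 0.5], 0.4],
    [[0, 0, -0.9], [0, 0, 0.5], 0.4],
    [[0, 0, -0.9], [0, 0, 0.46], 0.4]
  ]
}}

```text
time_s: 15.5
eef_pos: [569.6, -293.5, 146.1]
eef_rot: [[-0.064, 0.998, -0.001], [0.998, 0.064, 0.001], [0.001, -0.001, -1.0]]
contact_force: [-0.0, -0.3, -1.0]
finger_gap: 0.648
grasp_force: 44.6
```

Emit:
{"method": "arm_command", "body": {
  "increments": [
    [[0.6, -0.03, -0.3], [0, 0, 0], 0.4],
    [[0.9, -0.03, 0], [0, 0, 0], 0.4],
    [[0.9, -0.03, 0], [0, 0, 0], 0.4],
    [[0.9, -0.03, 0], [0, 0, 0], 0.4],
    [[0.9, -0.03, 0], [0, 0, 0], 0.4]
  ]
}}

```text
time_s: 16.0
eef_pos: [556.0, -165.7, 153.1]
eef_rot: [[-0.068, 0.998, -0.003], [0.998, 0.068, 0.002], [0.002, -0.003, -1.0]]
contact_force: [0.9, -0.1, -1.0]
finger_gap: 0.649
grasp_force: 44.6
```

Emit:
{"method": "arm_command", "body": {
  "increments": [
    [[0.9, -0.03, 0], [0, 0, 0], 0.4],
    [[0.9, -0.03, 0], [0, 0, 0], 0.4],
    [[0.9, -0.03, 0], [0, 0, 0], 0.4],
    [[0.9, -0.03, 0], [0, 0, 0], 0.4],
    [[0.9, -0.03, 0], [0, 0, 0], 0.4]
  ]
}}

```text
time_s: 16.5
eef_pos: [542.2, -31.5, 153.1]
eef_rot: [[-0.069, 0.998, -0.003], [0.998, 0.069, 0.001], [0.001, -0.003, -1.0]]
contact_force: [0.7, -0.0, -0.3]
finger_gap: 0.646
grasp_force: 44.6
```

Emit:
{"method": "arm_command", "body": {
  "increments": [
    [[0.9, -0.03, 0], [0, 0, 0], 0.4],
    [[0.9, -0.03, 0], [0, 0, 0], 0.4],
    [[0.9, -0.03, 0], [0, 0, 0], 0.4],
    [[0.9, -0.03, 0], [0, 0, 0], 0.4],
    [[0.9, -0.03, 0], [0, 0, 0], 0.4]
  ]
}}

```text
time_s: 17.0
eef_pos: [528.4, 102.5, 153.1]
eef_rot: [[-0.069, 0.998, -0.003], [0.998, 0.069, 0.0], [0.001, -0.003, -1.0]]
contact_force: [0.8, -0.8, -0.9]
finger_gap: 0.646
grasp_force: 44.6
```

Emit:
{"method": "arm_command", "body": {
  "increments": [
    [[0.9, -0.03, 0], [0, 0, 0], 0.4],
    [[0.7, -0.03, 0], [0, 0, 0], 0.4],
    [[0, 0, 0], [0, 0, 0], 0.4],
    [[0, 0, 0], [0, 0, 0], 0.4],
    [[0, 0, 0], [0, 0, 0], 0.4]
  ]
}}

```text
time_s: 17.5
eef_pos: [524.8, 147.8, 154.0]
eef_rot: [[-0.066, 0.998, -0.001], [0.998, 0.066, -0.001], [-0.001, -0.001, -1.0]]
contact_force: [-0.0, 0.4, -0.3]
finger_gap: 0.652
grasp_force: 44.6
```

Emit:
{"method": "arm_command", "body": {
  "increments": [
    [[0.7, -0.01, 0], [0, 0, 0], 0.4],
    [[0.7, -0.01, 0], [0, 0, 0], 0.4],
    [[0.7, -0.01, 0.2], [0, 0, 0], 0.4],
    [[0, 0, 0.7], [0, 0, 0], 0.4],
    [[0, 0, 0.9], [0, 0, 0], 0.4]
  ]
}}

```text
time_s: 18.0
eef_pos: [521.7, 211.0, 101.7]
eef_rot: [[-0.066, 0.998, 0.004], [0.998, 0.066, 0.001], [0.001, 0.004, -1.0]]
contact_force: [0.6, -1.1, -0.7]
finger_gap: 0.646
grasp_force: 44.6
```

Emit:
{"method": "arm_command", "body": {
  "increments": [
    [[0, 0, 0.9], [0, 0, 0], 0.4],
    [[0, 0, 0.7], [0, 0, 0], 0.4],
    [[0, 0, 0.4], [0, 0, 0], 0.4],
    [[0, 0, 0.25], [0, 0, 0], 0.4],
    [[0, 0, 0.15], [0, 0, 0], 0.4]
  ]
}}

```text
time_s: 18.5
eef_pos: [520.7, 210.6, 28.7]
eef_rot: [[-0.066, 0.998, 0.0], [0.998, 0.066, -0.0], [-0.0, 0.0, -1.0]]
contact_force: [-0.1, -0.0, -0.8]
finger_gap: 0.647
grasp_force: 44.6
```

Emit:
{"method": "arm_command", "body": {
  "increments": [
    [[0, 0, 0.1], [0, 0, 0], 0.4],
    [[0, 0, 0.1], [0, 0, 0], 0.4],
    [[0, 0, 0], [0, 0, 0], 0.4],
    [[0, 0, 0], [0, 0, 0], 0.4]
  ]
}}

```text
time_s: 18.9
eef_pos: [520.7, 211.2, 23.3]
eef_rot: [[-0.066, 0.998, 0.001], [0.998, 0.066, 0.0], [0.0, 0.001, -1.0]]
contact_force: [-1.3, -0.6, -0.6]
finger_gap: 0.648
grasp_force: 44.6
```

Emit:
{"method": "arm_command", "body": {
  "increments": [
    [[0, 0, 0.04], [0, 0, 0], 0.4],
    [[0, 0, 0], [0, 0, 0], 0.9],
    [[0, 0, 0], [0, 0, 0], 0.9],
    [[0, 0, 0], [0, 0, 0], 0.9],
    [[0, 0, -0.4], [0, 0, 0], 0.9]
  ]
}}

```text
time_s: 19.4
eef_pos: [518.9, 210.5, 32.1]
eef_rot: [[-0.066, 0.998, -0.004], [0.998, 0.066, -0.001], [-0.001, -0.004, -1.0]]
contact_force: [0.1, -0.7, -0.5]
finger_gap: 0.902
grasp_force: 0.0
```

Emit:
{"method": "arm_command", "body": {
  "increments": [
    [[0, 0, -0.9], [0, 0, 0], 0.9],
    [[0, 0, -0.9], [0, 0, 0], 0.9],
    [[0, 0, -0.9], [0, 0, 0], 0.9],
    [[0, 0, -0.9], [0, 0, 0], 0.9],
    [[0, 0, -0.9], [0, 0, 0], 0.9]
  ]
}}

```text
time_s: 19.9
eef_pos: [520.4, 211.0, 170.9]
eef_rot: [[-0.066, 0.998, 0.001], [0.998, 0.066, 0.0], [0.0, 0.001, -1.0]]
contact_force: [-1.0, 0.6, -0.5]
finger_gap: 0.898
grasp_force: 0.0
```

Emit:
{"method": "arm_command", "body": {
  "increments": [
    [[-0.6, -0.27, 0], [0, 0, 0], 0.9],
    [[-0.9, -0.27, 0], [0, 0, 0], 0.9],
    [[-0.9, -0.27, 0], [0, 0, 0], 0.9],
    [[-0.9, -0.27, 0], [0, 0, 0], 0.9],
    [[-0.9, -0.27, 0], [0, 0, 0], 0.9]
  ]
}}

```text
time_s: 20.4
eef_pos: [488.1, 81.6, 169.8]
eef_rot: [[-0.067, 0.998, 0.002], [0.998, 0.067, -0.0], [-0.0, 0.002, -1.0]]
contact_force: [0.6, -0.5, -0.8]
finger_gap: 0.9
grasp_force: 0.0
```

Emit:
{"method": "arm_command", "body": {
  "increments": [
    [[-0.9, -0.27, 0], [0, 0, 0], 0.9],
    [[-0.9, -0.27, 0], [0, 0, 0], 0.9],
    [[-0.9, -0.27, 0], [0, 0, 0], 0.9],
    [[-0.9, -0.27, 0], [0, 0, 0], 0.9],
    [[-0.9, -0.27, 0], [0, 0, 0], 0.9]
  ]
}}

```text
time_s: 20.9
eef_pos: [456.6, -55.9, 169.8]
eef_rot: [[-0.066, 0.998, 0.002], [0.998, 0.066, -0.001], [-0.001, 0.002, -1.0]]
contact_force: [0.5, -0.1, -0.0]
finger_gap: 0.903
grasp_force: 0.0
```

Emit:
{"method": "arm_command", "body": {
  "increments": [
    [[-0.9, -0.27, 0], [0, 0, 0], 0.9],
    [[-0.9, -0.27, 0], [0, 0, 0], 0.9],
    [[-0.9, -0.27, 0], [0, 0, 0], 0.9],
    [[-0.9, -0.27, 0], [0, 0, 0], 0.9],
    [[-0.9, -0.27, 0], [0, 0, 0], 0.9]
  ]
}}

```text
time_s: 21.4
eef_pos: [425.1, -193.4, 169.9]
eef_rot: [[-0.066, 0.998, 0.002], [0.998, 0.066, -0.001], [-0.001, 0.001, -1.0]]
contact_force: [0.2, -0.1, -0.7]
finger_gap: 0.901
grasp_force: 0.0
```

Emit:
{"method": "arm_command", "body": {
  "increments": [
    [[-0.9, -0.27, 0], [0, 0, 0], 1],
    [[-0.9, -0.27, 0], [0, 0, 0], 1],
    [[-0.9, -0.27, 0], [0, 0, 0], 1],
    [[0, 0, 0], [0, 0, 0], 1],
    [[0, 0, 0], [0, 0, 0], 1]
  ]
}}

```text
time_s: 21.9
eef_pos: [406.4, -274.9, 169.3]
eef_rot: [[-0.065, 0.998, 0.001], [0.998, 0.065, -0.0], [-0.0, 0.001, -1.0]]
contact_force: [-0.2, 1.1, 0.2]
finger_gap: 0.996
grasp_force: 0.0
```

```bash
python3 look.py w4
```

```text
21.9 [ 406.4 -274.9  169.3] th 93.72
(483.3, -418.0, 33.9, 22.2, -25.9, [340.0, 341.0])
(400.6, -294.7, 33.6, 28.0, 9.4, [269.0, 228.0])
(543.9, -186.8, 34.0, 27.8, -20.9, [438.0, 121.0])
```

Emit:
{"method": "arm_command", "body": {
  "increments": [
    [[-0.13, 0, 0.8], [0, 0, -0.14], 1],
    [[-0.13, 0, 0.8], [0, 0, -0.14], 1],
    [[-0.13, 0, 0.8], [0, 0, -0.14], 1],
    [[-0.13, 0, 0.8], [0, 0, -0.14], 1],
    [[-0.11, 0, 0.8], [0, 0, -0.14], 1]
  ]
}}

```text
time_s: 22.45
eef_pos: [409.1, -292.4, 48.3]
eef_rot: [[-0.166, 0.986, 0.001], [0.986, 0.166, -0.0], [-0.0, 0.001, -1.0]]
contact_force: [-0.4, -0.6, -0.4]
finger_gap: 1.004
grasp_force: 0.0
```

Emit:
{"method": "arm_command", "body": {
  "increments": [
    [[0, 0, 0.4], [0, 0, 0], 1],
    [[0, 0, 0.4], [0, 0, 0], 1],
    [[0, 0, 0.25], [0, 0, 0], 1],
    [[0, 0, 0], [0, 0, 0], 1],
    [[0, 0, 0], [0, 0, 0], 0.4]
  ]
}}

```text
time_s: 22.95
eef_pos: [409.0, -293.7, 17.9]
eef_rot: [[-0.163, 0.987, 0.001], [0.987, 0.163, -0.001], [-0.001, 0.001, -1.0]]
contact_force: [0.1, 0.5, -0.2]
finger_gap: 0.858
grasp_force: 0.0
```

Emit:
{"method": "arm_command", "body": {
  "increments": [
    [[0, 0, 0], [0, 0, 0], 0.4],
    [[0, 0, 0], [0, 0, 0], 0.4],
    [[0, 0, 0], [0, 0, 0], 0.4],
    [[0, 0, 0], [0, 0, 0], 0.4]
  ]
}}

```text
time_s: 23.35
eef_pos: [409.2, -294.2, 18.4]
eef_rot: [[-0.163, 0.987, 0.002], [0.987, 0.163, -0.002], [-0.002, 0.002, -1.0]]
contact_force: [-0.1, -0.2, 6.1]
finger_gap: 0.645
grasp_force: 44.6
```

Emit:
{"method": "arm_command", "body": {
  "increments": [
    [[0, 0, -0.7], [0, 0, 0], 0.4],
    [[0, 0, -0.95], [0, 0, 0], 0.4],
    [[0, 0, -0.95], [0, 0, 0.25], 0.4],
    [[0, 0, -0.95], [0, 0, 0.25], 0.4],
    [[0, 0, -0.95], [0, 0, 0.2], 0.4]
  ]
}}

```text
time_s: 23.85
eef_pos: [408.0, -292.9, 152.4]
eef_rot: [[-0.065, 0.998, -0.001], [0.998, 0.065, 0.001], [0.001, -0.001, -1.0]]
contact_force: [1.0, 0.2, -1.2]
finger_gap: 0.647
grasp_force: 43.9
```

Emit:
{"method": "arm_command", "body": {
  "increments": [
    [[0.75, 0.3, 0], [0, 0, 0], 0.4],
    [[0.95, 0.3, 0], [0, 0, 0], 0.4],
    [[0.95, 0.3, 0], [0, 0, 0], 0.4],
    [[0.95, 0.3, 0], [0, 0, 0], 0.4],
    [[0.95, 0.3, 0], [0, 0, 0], 0.4]
  ]
}}

```text
time_s: 24.35
eef_pos: [444.0, -152.9, 151.3]
eef_rot: [[-0.066, 0.998, -0.001], [0.998, 0.066, 0.001], [0.001, -0.001, -1.0]]
contact_force: [1.5, -0.3, -1.8]
finger_gap: 0.644
grasp_force: 44.0
```

Emit:
{"method": "arm_command", "body": {
  "increments": [
    [[0.95, 0.3, 0], [0, 0, 0], 0.4],
    [[0.95, 0.3, 0], [0, 0, 0], 0.4],
    [[0.95, 0.3, 0], [0, 0, 0], 0.4],
    [[0.95, 0.3, 0], [0, 0, 0], 0.4],
    [[0.95, 0.3, 0], [0, 0, 0], 0.4]
  ]
}}

```text
time_s: 24.85
eef_pos: [479.4, -7.7, 151.3]
eef_rot: [[-0.066, 0.998, -0.001], [0.998, 0.066, 0.0], [0.0, -0.001, -1.0]]
contact_force: [1.3, -0.3, 0.3]
finger_gap: 0.651
grasp_force: 44.0
```

Emit:
{"method": "arm_command", "body": {
  "increments": [
    [[0.95, 0.3, 0], [0, 0, 0], 0.4],
    [[0.95, 0.3, 0], [0, 0, 0], 0.4],
    [[0.95, 0.3, 0], [0, 0, 0], 0.4],
    [[0.95, 0.3, 0], [0, 0, 0], 0.4],
    [[0.95, 0.3, 0], [0, 0, 0], 0.4]
  ]
}}

```text
time_s: 25.35
eef_pos: [514.9, 137.3, 151.2]
eef_rot: [[-0.066, 0.998, -0.002], [0.998, 0.066, -0.0], [-0.0, -0.002, -1.0]]
contact_force: [0.1, 0.3, -0.8]
finger_gap: 0.644
grasp_force: 44.0
```

Emit:
{"method": "arm_command", "body": {
  "increments": [
    [[0.2, 0.3, 0], [0, 0, 0], 0.4],
    [[0, 0, 0.3], [0, 0, 0], 0.4],
    [[0, 0, 0.7], [0, 0, 0], 0.4],
    [[0, 0, 0.7], [0, 0, 0], 0.4],
    [[0, 0, 0], [0, 0, 0], 0.4]
  ]
}}

```text
time_s: 25.85
eef_pos: [520.6, 140.8, 96.4]
eef_rot: [[-0.065, 0.998, -0.009], [0.998, 0.065, -0.002], [-0.002, -0.009, -1.0]]
contact_force: [-1.4, -1.3, -1.8]
finger_gap: 0.644
grasp_force: 43.9
```

Emit:
{"method": "arm_command", "body": {
  "increments": [
    [[0.5, 0.03, 0], [0, 0, 0], 0.4],
    [[0.5, 0.03, 0], [0, 0, 0], 0.4],
    [[0, 0, 0.7], [0, 0, 0], 0.4],
    [[0, 0, 0.6], [0, 0, 0], 0.4],
    [[0, 0, 0.6], [0, 0, 0], 0.4]
  ]
}}

```text
time_s: 26.35
eef_pos: [526.5, 170.8, 54.1]
eef_rot: [[-0.068, 0.998, 0.007], [0.998, 0.068, -0.007], [-0.008, 0.006, -1.0]]
contact_force: [-21.3, -21.7, 56.9]
finger_gap: 0.642
grasp_force: 64.0
```

Emit:
{"method": "arm_command", "body": {
  "increments": [
    [[0, 0, 0.3], [0, 0, 0], 0.4],
    [[0, 0, 0.1], [0, 0, 0], 0.4],
    [[0, 0, 0], [0, 0, 0], 0.4],
    [[0, 0, 0], [0, 0, 0], 0.4]
  ]
}}

```text
time_s: 26.75
eef_pos: [524.7, 173.2, 33.1]
eef_rot: [[-0.067, 0.998, 0.003], [0.998, 0.067, -0.0], [-0.0, 0.003, -1.0]]
contact_force: [1.1, -2.7, 0.2]
finger_gap: 0.648
grasp_force: 65.8
```

```bash
python3 look.py w5; python3 - <<'E'
from h import *
a=cv2.imread("pics/w5.png");b=camera("scene")[190:310,215:395];b=cv2.resize(b,None,fx=2.4,fy=2.4,interpolation=cv2.INTER_CUBIC)
o=np.zeros((560,800,3),np.uint8);o[:270,:360]=a[0:270,100:460];o[270:270+b.shape[0],360:360+b.shape[1]]=b[:290,:440];cv2.imwrite("pics/c5.png",o)
E
```

```text
26.75 [524.7 173.2  33.1] th 93.83
(522.4, 128.5, 50.9, 13.7, 4.2, [265.0, 357.0])
(519.5, 143.3, 40.7, 14.3, 4.4, [265.0, 340.0])
(473.7, 178.6, 52.1, 31.3, -86.8, [162.0, 260.0])
(388.6, 234.5, 62.3, 27.4, -86.6, [28.0, 145.0])
(392.1, 303.8, 54.9, 18.6, -13.3, [29.0, 10.0])
```

View pics/c5.png

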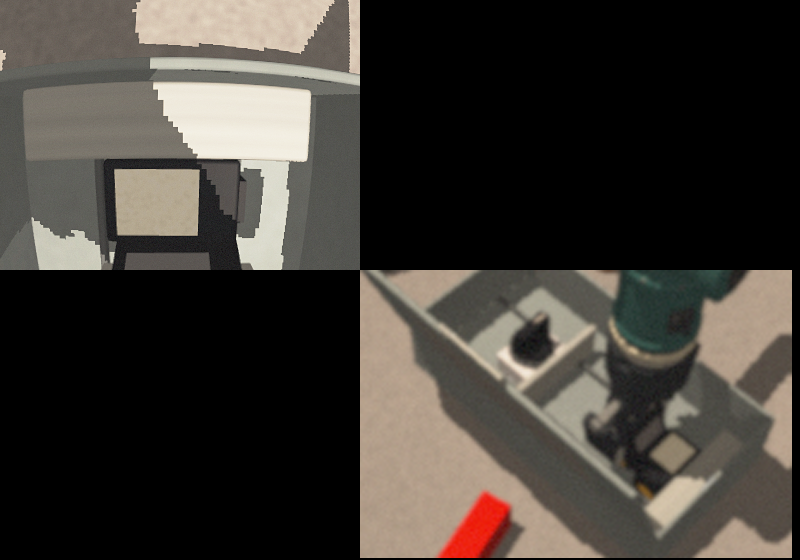

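The wrist crop shows the first cartridge standing square against the stop, label centre about (157,202), with the held one just behind it. I'll lower gently.

Emit:
{"method": "arm_command", "body": {
  "increments": [
    [[0, -0.08, 0], [0, 0, 0], 0.4],
    [[0, 0, 0.1], [0, 0, 0], 0.4],
    [[0, 0, 0.1], [0, 0, 0], 0.4],
    [[0, 0, 0], [0, 0, 0], 0.4]
  ]
}}

```text
time_s: 27.25
eef_pos: [520.3, 172.8, 24.9]
eef_rot: [[-0.066, 0.998, -0.002], [0.998, 0.066, 0.0], [0.0, -0.002, -1.0]]
contact_force: [0.3, -0.8, -0.8]
finger_gap: 0.645
grasp_force: 65.8
```

Emit:
{"method": "arm_command", "body": {
  "increments": [
    [[0, 0, 0.05], [0, 0, 0], 0.4],
    [[0, 0, 0.05], [0, 0, 0], 0.4],
    [[0, 0, 0], [0, 0, 0], 0.4]
  ]
}}

```text
time_s: 27.55
eef_pos: [521.0, 172.8, 22.7]
eef_rot: [[-0.066, 0.998, -0.001], [0.998, 0.066, 0.0], [0.0, -0.001, -1.0]]
contact_force: [-0.5, -0.5, -1.1]
finger_gap: 0.644
grasp_force: 65.8
```

Emit:
{"method": "arm_command", "body": {
  "increments": [
    [[0, 0, 0.03], [0, 0, 0], 0.4],
    [[0, 0, 0.02], [0, 0, 0], 0.4],
    [[0, 0, 0], [0, 0, 0], 0.4],
    [[0, 0, 0], [0, 0, 0], 0.4],
    [[0, 0, 0], [0, 0, 0], 0.4]
  ]
}}

```text
time_s: 28.05
eef_pos: [521.3, 172.6, 21.7]
eef_rot: [[-0.066, 0.998, 0.0], [0.998, 0.066, 0.0], [0.0, 0.0, -1.0]]
contact_force: [0.2, -0.1, -1.0]
finger_gap: 0.649
grasp_force: 65.8
```

Emit:
{"method": "arm_command", "body": {
  "increments": [
    [[0, 0, 0], [0, 0, 0], 0.9],
    [[0, 0, 0], [0, 0, 0], 0.9],
    [[0, 0, 0], [0, 0, 0], 0.9],
    [[0, 0, 0], [0, 0, 0], 0.9],
    [[0, 0, -0.4], [0, 0, 0], 0.9]
  ]
}}

```text
time_s: 28.55
eef_pos: [519.7, 172.2, 32.2]
eef_rot: [[-0.066, 0.998, -0.004], [0.998, 0.066, -0.001], [-0.001, -0.004, -1.0]]
contact_force: [-0.2, 0.6, -0.4]
finger_gap: 0.901
grasp_force: 0.0
```

Emit:
{"method": "arm_command", "body": {
  "increments": [
    [[0, 0, -0.9], [0, 0, 0], 0.9],
    [[0, 0, -0.9], [0, 0, 0], 0.9],
    [[0, 0, -0.9], [0, 0, 0], 0.9],
    [[0, 0, -0.9], [0, 0, 0], 0.9],
    [[0, 0, -0.9], [0, 0, 0], 0.9]
  ]
}}

```text
time_s: 29.05
eef_pos: [521.3, 172.6, 170.9]
eef_rot: [[-0.066, 0.998, 0.001], [0.998, 0.066, 0.0], [0.0, 0.001, -1.0]]
contact_force: [-0.4, 0.5, 0.1]
finger_gap: 0.899
grasp_force: 0.0
```

Emit:
{"method": "arm_command", "body": {
  "increments": [
    [[0, 0, 0], [0, 0, 0], 0.9],
    [[0, 0, 0], [0, 0, 0], 0.9]
  ]
}}

```text
time_s: 29.25
eef_pos: [521.7, 172.7, 169.9]
eef_rot: [[-0.066, 0.998, 0.003], [0.998, 0.066, 0.0], [0.0, 0.003, -1.0]]
contact_force: [-1.1, -0.8, -0.7]
finger_gap: 0.903
grasp_force: 0.0
```

```bash
python3 look.py w6
```

```text
29.25 [521.7 172.7 169.9] th 93.8
(476.5, 20.3, 43.8, 35.8, -83.4, [225.0, 341.0])
(475.8, 142.5, 46.9, 21.3, -87.5, [226.0, 230.0])
(515.0, 165.9, 34.7, 24.5, 3.8, [268.0, 213.0])
```

```bash
cat >> h.py <<'E'
def incase(im,c,v=100,zs=48.5):
    m=(im.max(2)>v).astype(np.uint8); out=[]
    for k in cv2.findContours(m,cv2.RETR_LIST,cv2.CHAIN_APPROX_NONE)[0]:
        if cv2.contourArea(k)<150: continue
        P=back(c,k[:,0,:],zs,"wrist")[:,:2].astype(np.float32)
        (x,y),(w,h),a=cv2.minAreaRect(P)
        if w<h: a+=90;w,h=h,w
        if 28<w<60 and 15<h<40 : out.append((round(x,1),round(y,1),round(w,1),round(h,1),round((a+90)%180-90,1),k[:,0].mean(0).round().tolist()))
    return out
E
python3 - <<'E'
from h import *
import pickle
s=pickle.load(open("pics/w6.pkl","rb"));im=cv2.imread("pics/w6.png");c=cam("wrist",s)
for v in (80,110,130,150,170): print(v,incase(im,c,v))
print(im[95:255:8,268].tolist())
E
```

```text
80 [(604.0, 161.0, 40.8, 16.6, -80.7, [370.0, 223.0]), (515.0, 167.1, 35.4, 25.9, 3.7, [268.0, 213.0]), (515.6, 214.9, 37.9, 29.7, 2.9, [273.0, 159.0])]
110 [(515.0, 167.1, 35.4, 25.9, 3.7, [268.0, 213.0]), (513.6, 215.0, 34.4, 27.3, 3.6, [270.0, 158.0])]
130 [(515.2, 167.0, 34.5, 25.7, 2.3, [268.0, 213.0]), (513.6, 215.0, 34.4, 27.3, 3.6, [270.0, 157.0]), (282.3, 262.2, 41.5, 27.8, 11.4, [37.0, 105.0]), (384.9, 280.9, 35.8, 18.4, -78.5, [124.0, 77.0])]
150 [(515.2, 167.0, 34.4, 25.7, 2.3, [268.0, 214.0]), (513.6, 215.0, 34.3, 27.3, 3.6, [270.0, 158.0]), (385.0, 280.3, 37.1, 18.8, -77.6, [125.0, 77.0])]
170 [(515.0, 166.7, 34.3, 25.0, 3.7, [268.0, 213.0]), (513.3, 215.0, 33.7, 27.3, 3.6, [270.0, 156.0])]
[[120, 130, 130], [217, 233, 239], [99, 110, 115], [105, 114, 119], [101, 109, 114], [73, 77, 77], [134, 157, 170], [138, 159, 169], [135, 159, 170], [245, 248, 248], [62, 66, 68], [77, 82, 85], [29, 27, 32], [100, 116, 121], [246, 247, 247], [245, 247, 247], [246, 247, 247], [199, 214, 213], [185, 202, 205], [190, 206, 208]]
```

```bash
python3 - <<'E'
from h import *
im=cv2.imread("pics/w6.png")
b=camera("scene")[200:300,260:400]
a=cv2.resize(im[110:270,190:360],None,fx=2.6,fy=2.6,interpolation=cv2.INTER_CUBIC)
b=cv2.resize(b,(350,250),interpolation=cv2.INTER_CUBIC)
o=np.zeros((416,800,3),np.uint8);o[:a.shape[0],:a.shape[1]]=a;o[:250,445:795]=b;cv2.imwrite("pics/c6.png",o)
E
```

```text
(no output)
```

View pics/c6.png

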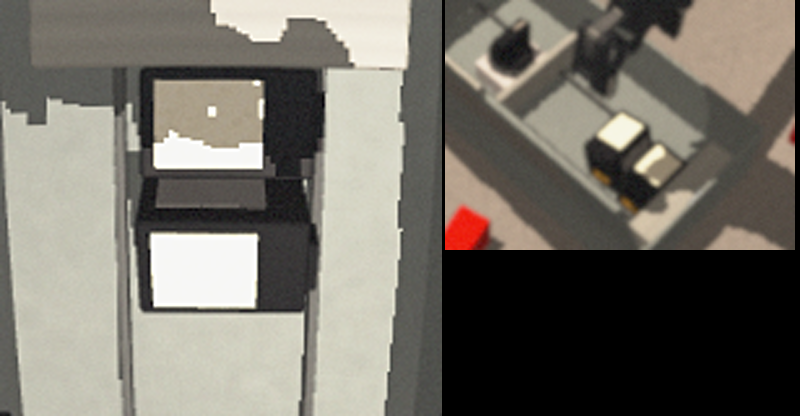

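The crop shows the first cartridge square at the stop. The second leans about 18° (top towards -y) and is wedged on its neighbour, because the clip during lowering swivelled it in the grip. I'll regrip, shift it 7 mm back and release so it falls upright.

Emit:
{"method": "arm_command", "body": {
  "increments": [
    [[0, 0, 0.9], [0, 0, 0], 0.95],
    [[0, 0, 0.9], [0, 0, 0], 0.95],
    [[0, 0, 0.9], [0, 0, 0], 0.95],
    [[0, 0, 0.9], [0, 0, 0], 0.95],
    [[0, 0, 0.7], [0, 0, 0], 0.95]
  ]
}}

```text
time_s: 29.85
eef_pos: [519.0, 172.1, 35.8]
eef_rot: [[-0.066, 0.998, -0.006], [0.998, 0.066, -0.001], [-0.001, -0.006, -1.0]]
contact_force: [-0.6, -0.2, -0.3]
finger_gap: 0.95
grasp_force: 0.0
```

Emit:
{"method": "arm_command", "body": {
  "increments": [
    [[0, 0, 0.3], [0, 0, 0], 0.95],
    [[0, 0, 0.2], [0, 0, 0], 0.95],
    [[0, 0, 0], [0, 0, 0], 0.4],
    [[0, 0, 0], [0, 0, 0], 0.4],
    [[0, 0, 0], [0, 0, 0], 0.4]
  ],
  "force": 25
}}

```text
time_s: 30.35
eef_pos: [522.2, 172.7, 25.8]
eef_rot: [[-0.066, 0.998, 0.002], [0.998, 0.066, 0.0], [0.0, 0.002, -1.0]]
contact_force: [-0.2, -0.5, -1.2]
finger_gap: 0.654
grasp_force: 30.7
```

Emit:
{"method": "arm_command", "body": {
  "increments": [
    [[0, 0, 0], [0, 0, 0], 0.4],
    [[-0.06, 0, 0], [0, 0, 0], 0.4],
    [[-0.1, 0, 0], [0, 0, 0], 0.4],
    [[-0.1, 0, 0], [0, 0, 0], 0.4],
    [[0, 0, 0], [0, 0, 0], 0.4]
  ]
}}

```text
time_s: 30.85
eef_pos: [522.4, 164.9, 25.5]
eef_rot: [[-0.066, 0.998, 0.002], [0.998, 0.066, 0.001], [0.001, 0.002, -1.0]]
contact_force: [0.1, 2.5, 4.5]
finger_gap: 0.651
grasp_force: 31.2
```

Emit:
{"method": "arm_command", "body": {
  "increments": [
    [[0, 0, 0], [0, 0, 0], 0.95],
    [[0, 0, 0], [0, 0, 0], 0.95],
    [[0, 0, 0], [0, 0, 0], 0.95],
    [[0, 0, 0], [0, 0, 0], 0.95],
    [[0, 0, -0.4], [0, 0, 0], 0.95]
  ]
}}

```text
time_s: 31.35
eef_pos: [520.0, 164.3, 34.7]
eef_rot: [[-0.066, 0.998, -0.005], [0.998, 0.066, -0.001], [-0.001, -0.005, -1.0]]
contact_force: [0.4, -0.8, 0.3]
finger_gap: 0.949
grasp_force: 0.0
```

Emit:
{"method": "arm_command", "body": {
  "increments": [
    [[0, 0, -0.9], [0, 0, 0], 0.95],
    [[0, 0, -0.9], [0, 0, 0], 0.95],
    [[0, 0, -0.9], [0, 0, 0], 0.95],
    [[0, 0, -0.9], [0, 0, 0], 0.95],
    [[0, 0, -0.9], [0, 0, 0], 0.95]
  ]
}}

```text
time_s: 31.85
eef_pos: [521.8, 164.8, 173.8]
eef_rot: [[-0.066, 0.998, 0.001], [0.998, 0.066, -0.0], [-0.0, 0.001, -1.0]]
contact_force: [-0.2, 0.0, 0.4]
finger_gap: 0.951
grasp_force: 0.0
```

Emit:
{"method": "arm_command", "body": {
  "increments": [
    [[0, 0, 0], [0, 0, 0], 0.9],
    [[0, 0, 0], [0, 0, 0], 0.9]
  ]
}}

```text
time_s: 32.05
eef_pos: [522.2, 164.9, 172.8]
eef_rot: [[-0.066, 0.998, 0.002], [0.998, 0.066, 0.0], [0.0, 0.002, -1.0]]
contact_force: [-0.3, -0.8, -0.2]
finger_gap: 0.899
grasp_force: 0.0
```

```bash
python3 look.py w7; python3 - <<'E'
from h import *
import pickle
s=pickle.load(open("pics/w7.pkl","rb"));im=cv2.imread("pics/w7.png");c=cam("wrist",s)
for v in (110,150): print(v,incase(im,c,v))
E
```

```text
32.05 [522.2 164.9 172.8] th 93.8
(476.2, 142.6, 49.2, 20.3, -87.5, [229.0, 225.0])
(515.6, 171.6, 34.5, 27.6, 3.7, [269.0, 197.0])
110 [(515.5, 172.6, 34.2, 29.0, 3.8, [269.0, 198.0]), (513.3, 215.1, 33.8, 27.4, 3.6, [270.0, 147.0])]
150 [(515.5, 173.1, 34.0, 28.1, 3.8, [269.0, 197.0]), (513.7, 215.1, 33.0, 27.4, 3.3, [270.0, 147.0]), (384.9, 279.4, 36.2, 18.6, -79.2, [126.0, 70.0])]
```

The second cartridge is now upright and square (label 34×28 mm). Next is the slim one.

Emit:
{"method": "arm_command", "body": {
  "increments": [
    [[-0.97, -0.12, 0], [0, 0, 0], 1],
    [[-0.97, -0.12, 0], [0, 0, 0], 1],
    [[-0.97, -0.12, 0], [0, 0, 0], 1],
    [[-0.97, -0.12, 0], [0, 0, 0], 1],
    [[-0.97, -0.12, 0], [0, 0, 0], 1]
  ]
}}

```text
time_s: 32.6
eef_pos: [512.1, 17.4, 169.5]
eef_rot: [[-0.067, 0.998, -0.004], [0.998, 0.067, 0.0], [0.0, -0.004, -1.0]]
contact_force: [0.3, 0.4, -0.3]
finger_gap: 1.001
grasp_force: 0.0
```

Emit:
{"method": "arm_command", "body": {
  "increments": [
    [[-0.97, -0.12, 0], [0, 0, 0], 1],
    [[-0.97, -0.12, 0], [0, 0, 0], 1],
    [[-0.97, -0.12, 0], [0, 0, 0], 1],
    [[-0.97, -0.12, 0], [0, 0, 0], 1],
    [[-0.97, -0.12, 0], [0, 0, 0], 1]
  ]
}}

```text
time_s: 33.1
eef_pos: [503.9, -128.8, 169.5]
eef_rot: [[-0.066, 0.998, -0.004], [0.998, 0.066, 0.001], [0.001, -0.004, -1.0]]
contact_force: [-0.0, -0.2, 0.2]
finger_gap: 0.998
grasp_force: 0.0
```

Emit:
{"method": "arm_command", "body": {
  "increments": [
    [[-0.97, -0.12, 0], [0, 0, 0], 1],
    [[-0.97, -0.12, 0], [0, 0, 0], 1],
    [[-0.97, -0.12, 0], [0, 0, 0], 1],
    [[-0.97, -0.12, 0], [0, 0, 0], 1],
    [[-0.97, -0.12, 0], [0, 0, 0], 1]
  ]
}}

```text
time_s: 33.6
eef_pos: [495.7, -274.9, 169.4]
eef_rot: [[-0.066, 0.998, -0.003], [0.998, 0.066, 0.002], [0.002, -0.003, -1.0]]
contact_force: [0.0, 0.5, 0.4]
finger_gap: 1.0
grasp_force: 0.0
```

Emit:
{"method": "arm_command", "body": {
  "increments": [
    [[-0.97, -0.12, 0], [0, 0, 0], 1],
    [[-0.97, -0.12, 0], [0, 0, 0], 1],
    [[-0.97, -0.12, 0], [0, 0, 0], 1],
    [[-0.97, -0.12, 0], [0, 0, 0], 1],
    [[-0.97, -0.12, 0], [0, 0, 0], 1]
  ]
}}

```text
time_s: 34.1
eef_pos: [487.5, -421.1, 169.1]
eef_rot: [[-0.066, 0.998, -0.003], [0.998, 0.066, 0.003], [0.003, -0.003, -1.0]]
contact_force: [0.3, -0.4, 0.8]
finger_gap: 0.998
grasp_force: 0.0
```

Emit:
{"method": "arm_command", "body": {
  "increments": [
    [[0, 0, 0], [0, 0, 0.9], 1],
    [[0, 0, 0], [0, 0, 0.9], 1],
    [[0, 0, 0], [0, 0, 0.9], 1],
    [[0, 0, 0], [0, 0, 1], 1],
    [[0, 0, 0], [0, 0, 0], 1]
  ]
}}

```text
time_s: 34.6
eef_pos: [487.8, -420.0, 169.3]
eef_rot: [[0.435, 0.9, -0.003], [0.9, -0.435, 0.003], [0.001, -0.004, -1.0]]
contact_force: [-0.3, -0.8, 0.6]
finger_gap: 1.0
grasp_force: 0.0
```

```bash
python3 look.py w8
```

```text
34.6 [ 487.8 -420.   169.3] th 64.21
(483.7, -418.4, 33.7, 21.4, -25.8, [272.0, 207.0])
```

Emit:
{"method": "arm_command", "body": {
  "increments": [
    [[0, 0.05, 0.8], [0, 0, 0], 1],
    [[0, 0, 0.9], [0, 0, 0], 1],
    [[0, 0, 0.9], [0, 0, 0], 1],
    [[0, 0, 0.9], [0, 0, 0], 1],
    [[0, 0, 0.7], [0, 0, 0], 1]
  ]
}}

```text
time_s: 35.15
eef_pos: [488.8, -420.2, 42.6]
eef_rot: [[0.432, 0.902, -0.003], [0.902, -0.432, 0.003], [0.001, -0.004, -1.0]]
contact_force: [0.2, -0.2, -0.0]
finger_gap: 0.999
grasp_force: 0.0
```

Emit:
{"method": "arm_command", "body": {
  "increments": [
    [[0, 0, 0.5], [0, 0, 0], 1],
    [[0, 0, 0.3], [0, 0, 0], 1],
    [[0, 0, 0], [0, 0, 0], 1],
    [[0, 0, 0], [0, 0, 0], 0.4],
    [[0, 0, 0], [0, 0, 0], 0.4]
  ],
  "force": 50
}}

```text
time_s: 35.65
eef_pos: [490.7, -422.2, 23.4]
eef_rot: [[0.435, 0.9, 0.002], [0.9, -0.435, -0.002], [-0.001, 0.003, -1.0]]
contact_force: [0.2, 0.3, 0.7]
finger_gap: 0.689
grasp_force: 0.1
```

Emit:
{"method": "arm_command", "body": {
  "increments": [
    [[0, 0, 0], [0, 0, 0], 0.4],
    [[0, 0, 0], [0, 0, 0], 0.4],
    [[0, 0, 0], [0, 0, 0], 0.4]
  ]
}}

```text
time_s: 35.95
eef_pos: [490.8, -422.3, 23.7]
eef_rot: [[0.435, 0.9, 0.003], [0.9, -0.435, -0.003], [-0.001, 0.004, -1.0]]
contact_force: [-0.1, 0.8, 5.3]
finger_gap: 0.639
grasp_force: 56.2
```

Emit:
{"method": "arm_command", "body": {
  "increments": [
    [[0, 0, -0.7], [0, 0, 0], 0.4],
    [[0, 0, -0.95], [0, 0, -0.8], 0.4],
    [[0, 0, -0.95], [0, 0, -1], 0.4],
    [[0, 0, -0.95], [0, 0, -1], 0.4],
    [[0, 0, -0.95], [0, 0, -0.9], 0.4]
  ]
}}

```text
time_s: 36.45
eef_pos: [489.4, -420.9, 156.9]
eef_rot: [[-0.072, 0.997, -0.001], [0.997, 0.072, 0.001], [0.001, -0.001, -1.0]]
contact_force: [-0.3, -0.7, -0.9]
finger_gap: 0.639
grasp_force: 55.4
```

Emit:
{"method": "arm_command", "body": {
  "increments": [
    [[0.92, 0.12, 0], [0, 0, 0], 0.4],
    [[0.92, 0.12, 0], [0, 0, 0], 0.4],
    [[0.92, 0.12, 0], [0, 0, 0], 0.4],
    [[0.92, 0.12, 0], [0, 0, 0], 0.4],
    [[0.92, 0.12, 0], [0, 0, 0], 0.4]
  ]
}}

```text
time_s: 36.95
eef_pos: [498.2, -281.1, 155.9]
eef_rot: [[-0.066, 0.998, -0.001], [0.998, 0.066, 0.001], [0.001, -0.001, -1.0]]
contact_force: [0.1, -0.7, 0.2]
finger_gap: 0.641
grasp_force: 55.5
```

Emit:
{"method": "arm_command", "body": {
  "increments": [
    [[0.92, 0.12, 0], [0, 0, 0], 0.4],
    [[0.92, 0.12, 0], [0, 0, 0], 0.4],
    [[0.92, 0.12, 0], [0, 0, 0], 0.4],
    [[0.92, 0.12, 0], [0, 0, 0], 0.4],
    [[0.92, 0.12, 0], [0, 0, 0], 0.4]
  ]
}}

```text
time_s: 37.45
eef_pos: [507.0, -142.2, 155.9]
eef_rot: [[-0.066, 0.998, -0.001], [0.998, 0.066, 0.0], [0.001, -0.001, -1.0]]
contact_force: [0.6, 0.0, -0.9]
finger_gap: 0.639
grasp_force: 55.5
```

Emit:
{"method": "arm_command", "body": {
  "increments": [
    [[0.92, 0.12, 0], [0, 0, 0], 0.4],
    [[0.92, 0.12, 0], [0, 0, 0], 0.4],
    [[0.92, 0.12, 0], [0, 0, 0], 0.4],
    [[0.92, 0.12, 0], [0, 0, 0], 0.4],
    [[0.92, 0.12, 0], [0, 0, 0], 0.4]
  ]
}}

```text
time_s: 37.95
eef_pos: [515.7, -3.5, 156.0]
eef_rot: [[-0.066, 0.998, -0.001], [0.998, 0.066, 0.0], [0.0, -0.001, -1.0]]
contact_force: [0.7, 0.0, -0.7]
finger_gap: 0.641
grasp_force: 55.5
```

Emit:
{"method": "arm_command", "body": {
  "increments": [
    [[0.92, 0.12, 0], [0, 0, 0], 0.4],
    [[0.92, 0.12, 0], [0, 0, 0], 0.4],
    [[0.92, 0.12, 0], [0, 0, 0], 0.4],
    [[0.92, 0.12, 0], [0, 0, 0], 0.4],
    [[0.92, 0.12, 0], [0, 0, 0], 0.4]
  ]
}}

```text
time_s: 38.45
eef_pos: [524.6, 135.3, 156.0]
eef_rot: [[-0.066, 0.998, -0.001], [0.998, 0.066, -0.0], [-0.0, -0.001, -1.0]]
contact_force: [0.1, 0.1, 0.3]
finger_gap: 0.648
grasp_force: 55.5
```

Emit:
{"method": "arm_command", "body": {
  "increments": [
    [[0, 0, 0.4], [0, 0, 0], 0.4],
    [[0, 0, 0], [0, 0, 0], 0.4],
    [[0, 0, 0], [0, 0, 0], 0.4],
    [[0, 0, 0], [0, 0, 0], 0.4]
  ]
}}

```text
time_s: 38.85
eef_pos: [525.1, 133.2, 144.5]
eef_rot: [[-0.065, 0.998, -0.0], [0.998, 0.065, -0.0], [-0.0, -0.0, -1.0]]
contact_force: [0.9, -0.4, -0.5]
finger_gap: 0.638
grasp_force: 55.5
```

Emit:
{"method": "arm_command", "body": {
  "increments": [
    [[0, 0, 0.6], [0, 0, 0], 0.4],
    [[0, 0, 0.9], [0, 0, 0], 0.4],
    [[0, 0, 0.9], [0, 0, 0], 0.4],
    [[0, 0, 0.7], [0, 0, 0], 0.4],
    [[0, 0, 0.4], [0, 0, 0], 0.4]
  ]
}}

```text
time_s: 39.35
eef_pos: [524.1, 133.2, 37.8]
eef_rot: [[-0.065, 0.998, -0.003], [0.998, 0.065, -0.001], [-0.0, -0.003, -1.0]]
contact_force: [0.2, -0.5, -0.8]
finger_gap: 0.64
grasp_force: 55.5
```

Emit:
{"method": "arm_command", "body": {
  "increments": [
    [[0, 0, 0.2], [0, 0, 0], 0.4],
    [[0, 0, 0.1], [0, 0, 0], 0.4],
    [[0, 0, 0], [0, 0, 0], 0.4],
    [[0, 0, 0.05], [0, 0, 0], 0.4],
    [[0, 0, 0], [0, 0, 0], 0.4]
  ]
}}

```text
time_s: 39.85
eef_pos: [525.7, 134.3, 29.9]
eef_rot: [[-0.066, 0.998, 0.002], [0.998, 0.066, 0.0], [0.0, 0.002, -1.0]]
contact_force: [-0.4, -0.8, -1.4]
finger_gap: 0.643
grasp_force: 55.5
```

Emit:
{"method": "arm_command", "body": {
  "increments": [
    [[0, 0, 0.05], [0, 0, 0], 0.4],
    [[0, 0, 0], [0, 0, 0], 0.4],
    [[0, 0, 0], [0, 0, 0], 0.95],
    [[0, 0, 0], [0, 0, 0], 0.95],
    [[0, 0, 0], [0, 0, 0], 0.95]
  ]
}}

```text
time_s: 40.35
eef_pos: [525.3, 134.2, 27.8]
eef_rot: [[-0.066, 0.998, 0.0], [0.998, 0.066, -0.0], [-0.0, 0.0, -1.0]]
contact_force: [0.4, -0.1, -0.1]
finger_gap: 0.948
grasp_force: 0.0
```

Emit:
{"method": "arm_command", "body": {
  "increments": [
    [[0, 0, -0.5], [0, 0, 0], 0.95],
    [[0, 0, -0.9], [0, 0, 0], 0.95],
    [[0, 0, -0.9], [0, 0, 0], 0.95],
    [[0, 0, -0.9], [0, 0, 0], 0.95],
    [[0, 0, -0.9], [0, 0, 0], 0.95]
  ]
}}

```text
time_s: 40.85
eef_pos: [525.0, 134.2, 151.8]
eef_rot: [[-0.066, 0.998, 0.0], [0.998, 0.066, -0.0], [-0.0, 0.0, -1.0]]
contact_force: [-0.2, 0.4, 0.5]
finger_gap: 0.951
grasp_force: 0.0
```

Emit:
{"method": "arm_command", "body": {
  "increments": [
    [[0, 0, -0.6], [0, 0, 0], 0.9],
    [[0, 0, 0], [0, 0, 0], 0.9],
    [[0, 0, 0], [0, 0, 0], 0.9]
  ]
}}

```text
time_s: 41.15
eef_pos: [525.0, 134.2, 168.3]
eef_rot: [[-0.066, 0.998, 0.0], [0.998, 0.066, -0.0], [-0.0, 0.0, -1.0]]
contact_force: [0.5, 0.1, -0.2]
finger_gap: 0.899
grasp_force: 0.0
```

```bash
python3 look.py w9; python3 - <<'E'
from h import *
import pickle
s=pickle.load(open("pics/w9.pkl","rb"));im=cv2.imread("pics/w9.png");c=cam("wrist",s)
for v in (110,150): print(v,incase(im,c,v))
E
```

```text
41.15 [525.  134.2 168.3] th 93.8
(518.7, 133.3, 34.2, 22.3, 3.8, [269.0, 208.0])
(516.2, 164.8, 34.2, 13.5, 3.5, [269.0, 172.0])
(519.2, 215.5, 27.9, 22.4, -86.0, [279.0, 107.0])
110 [(519.0, 134.5, 34.6, 21.9, 3.7, [269.0, 207.0]), (515.5, 172.5, 34.4, 27.3, 3.6, [268.0, 162.0]), (513.9, 215.5, 34.2, 28.3, 3.8, [269.0, 110.0]), (576.5, 297.9, 50.6, 38.8, 3.2, [360.0, 29.0])]
150 [(519.0, 134.5, 34.4, 21.9, 3.8, [270.0, 208.0]), (515.8, 172.5, 33.7, 27.3, 3.6, [269.0, 163.0]), (513.9, 215.2, 34.1, 27.5, 3.5, [269.0, 110.0])]
```

Emit:
{"method": "arm_command", "body": {
  "increments": [
    [[-0.9, 0, 0], [0, 0, 0], 1],
    [[-0.9, 0, 0], [0, 0, 0], 1],
    [[-0.9, 0, 0], [0, 0, 0], 1],
    [[-0.9, 0, 0], [0, 0, 0], 1],
    [[-0.9, 0, 0], [0, 0, 0], 1]
  ]
}}

```text
time_s: 41.7
eef_pos: [532.9, -1.4, 166.2]
eef_rot: [[-0.066, 0.998, -0.004], [0.998, 0.066, 0.0], [0.001, -0.004, -1.0]]
contact_force: [-0.1, -0.2, 0.5]
finger_gap: 0.999
grasp_force: 0.0
```

Emit:
{"method": "arm_command", "body": {
  "increments": [
    [[-0.9, 0, 0], [0, 0, 0], 1],
    [[-0.9, 0, 0], [0, 0, 0], 1],
    [[-0.9, 0, 0], [0, 0, 0], 1],
    [[-0.9, 0, 0], [0, 0, 0], 1],
    [[-0.9, 0, 0], [0, 0, 0], 1]
  ]
}}

```text
time_s: 42.2
eef_pos: [542.0, -135.9, 166.2]
eef_rot: [[-0.066, 0.998, -0.004], [0.998, 0.066, 0.001], [0.002, -0.004, -1.0]]
contact_force: [0.7, 0.8, 0.4]
finger_gap: 1.003
grasp_force: 0.0
```

Emit:
{"method": "arm_command", "body": {
  "increments": [
    [[-0.9, 0, 0], [0, 0, 0], 0.7],
    [[-0.9, 0, 0], [0, 0, -0.2], 0.7],
    [[0, 0, 0], [0, 0, -1], 0.7],
    [[0, 0, 0], [0, 0, -1], 0.7],
    [[0, 0, 0], [0, 0, -1], 0.7]
  ]
}}

```text
time_s: 42.7
eef_pos: [545.5, -189.1, 165.9]
eef_rot: [[-0.495, 0.869, -0.004], [0.869, 0.495, 0.002], [0.004, -0.003, -1.0]]
contact_force: [0.3, -0.5, 0.5]
finger_gap: 0.699
grasp_force: 0.0
```

Emit:
{"method": "arm_command", "body": {
  "increments": [
    [[0, 0, 0], [0, 0, -1], 0.7],
    [[0, 0, 0], [0, 0, -1], 0.7],
    [[0, 0, 0], [0, 0, -1], 0.7],
    [[0, 0, 0], [0, 0, -1], 0.7],
    [[0, 0, 0], [0, 0, -1], 0.7]
  ]
}}

```text
time_s: 43.2
eef_pos: [545.6, -188.6, 166.0]
eef_rot: [[-0.938, 0.346, -0.004], [0.346, 0.938, 0.002], [0.004, 0.0, -1.0]]
contact_force: [0.7, -0.1, 0.6]
finger_gap: 0.701
grasp_force: 0.0
```

Emit:
{"method": "arm_command", "body": {
  "increments": [
    [[0, 0, 0], [0, 0, 0], 0.7],
    [[0, 0, 0], [0, 0, 0], 0.7]
  ]
}}

```text
time_s: 43.4
eef_pos: [545.9, -188.8, 167.0]
eef_rot: [[-0.935, 0.355, -0.003], [0.355, 0.935, 0.001], [0.003, 0.0, -1.0]]
contact_force: [-0.7, 0.6, 0.4]
finger_gap: 0.7
grasp_force: 0.0
```

```bash
python3 look.py w10
```

```text
43.4 [ 545.9 -188.8  167. ] th 159.23
(544.4, -187.1, 33.5, 27.5, -20.8, [277.0, 205.0])
(500.7, 12.1, 37.5, 14.8, -61.2, [467.0, 90.0])
(519.6, 137.5, 34.3, 22.2, 2.8, [554.0, 81.0])
```

Three cartridges stand square in the case. The fourth gets gripped by its flat sides, shifted clear of the stapler, then regrasped by its ends.

Emit:
{"method": "arm_command", "body": {
  "increments": [
    [[0, 0, 0.8], [0, 0, 0], 0.7],
    [[0, 0, 0.9], [0, 0, 0], 0.7],
    [[0, 0, 0.9], [0, 0, 0], 0.7],
    [[0, 0, 0.9], [0, 0, 0], 0.7],
    [[0, 0, 0.8], [0, 0, 0], 0.7]
  ]
}}

```text
time_s: 43.95
eef_pos: [546.0, -188.8, 37.8]
eef_rot: [[-0.935, 0.354, -0.001], [0.354, 0.935, 0.0], [0.001, -0.0, -1.0]]
contact_force: [0.5, -0.3, 0.2]
finger_gap: 0.697
grasp_force: 0.0
```

Emit:
{"method": "arm_command", "body": {
  "increments": [
    [[0, 0, 0.4], [0, 0, 0], 0.7],
    [[0, 0, 0.2], [0, 0, 0], 0.7],
    [[0, 0, 0], [0, 0, 0], 0.2],
    [[0, 0, 0], [0, 0, 0], 0.2],
    [[0, 0, 0], [0, 0, 0], 0.2]
  ],
  "force": 40
}}

```text
time_s: 44.45
eef_pos: [547.7, -189.6, 23.3]
eef_rot: [[-0.936, 0.352, 0.003], [0.352, 0.936, -0.001], [-0.003, -0.0, -1.0]]
contact_force: [-1.2, -0.9, 0.0]
finger_gap: 0.413
grasp_force: 41.8
```

Emit:
{"method": "arm_command", "body": {
  "increments": [
    [[0, 0, 0], [0, 0, 0], 0.2],
    [[0, 0, 0], [0, 0, 0], 0.2]
  ]
}}

```text
time_s: 44.65
eef_pos: [547.4, -189.4, 22.8]
eef_rot: [[-0.936, 0.352, 0.002], [0.352, 0.936, -0.001], [-0.002, -0.0, -1.0]]
contact_force: [-0.1, 0.7, 2.6]
finger_gap: 0.412
grasp_force: 42.2
```

Emit:
{"method": "arm_command", "body": {
  "increments": [
    [[0, 0, -0.3], [0, 0, 0], 0.2],
    [[0.4, 0, 0], [0, 0, 0], 0.2],
    [[0.5, 0, 0], [0, 0, 0], 0.2],
    [[0.5, 0, 0], [0, 0, 0], 0.2],
    [[0.3, 0, 0], [0, 0, 0], 0.2]
  ]
}}

```text
time_s: 45.15
eef_pos: [497.9, -170.7, 30.8]
eef_rot: [[-0.936, 0.352, -0.001], [0.352, 0.936, 0.0], [0.001, -0.0, -1.0]]
contact_force: [0.2, 0.2, -1.0]
finger_gap: 0.411
grasp_force: 42.0
```

Emit:
{"method": "arm_command", "body": {
  "increments": [
    [[0, 0, 0], [0, 0, 0], 0.2],
    [[0, 0, 0.2], [0, 0, 0], 0.2],
    [[0, 0, 0.07], [0, 0, 0], 0.2],
    [[0, 0, 0.03], [0, 0, 0], 0.2],
    [[0, 0, 0], [0, 0, 0], 0.2]
  ]
}}

```text
time_s: 45.65
eef_pos: [499.4, -171.4, 22.8]
eef_rot: [[-0.936, 0.352, -0.0], [0.352, 0.936, -0.0], [-0.0, -0.0, -1.0]]
contact_force: [-3.9, 2.2, 7.3]
finger_gap: 0.413
grasp_force: 43.0
```

Emit:
{"method": "arm_command", "body": {
  "increments": [
    [[0, 0, 0], [0, 0, 0], 0.8],
    [[0, 0, 0], [0, 0, 0], 0.8],
    [[0, 0, 0], [0, 0, 0], 0.8],
    [[0, 0, -0.7], [0, 0, 0], 0.9],
    [[0, 0, -0.9], [0, 0, 0], 1]
  ]
}}

```text
time_s: 46.15
eef_pos: [497.4, -170.5, 67.9]
eef_rot: [[-0.936, 0.352, -0.005], [0.352, 0.936, 0.002], [0.005, 0.0, -1.0]]
contact_force: [0.5, 0.0, 0.3]
finger_gap: 1.0
grasp_force: 0.0
```

Emit:
{"method": "arm_command", "body": {
  "increments": [
    [[0, 0, -0.9], [0, 0, 1], 1],
    [[0, 0, 0], [0, 0, 1], 1],
    [[0, 0, 0], [0, 0, 1], 1],
    [[0, 0, 0], [0, 0, 1], 1],
    [[0, 0, 0], [0, 0, 1], 1]
  ]
}}

```text
time_s: 46.65
eef_pos: [498.9, -171.1, 96.4]
eef_rot: [[-0.486, 0.874, -0.0], [0.874, 0.486, 0.0], [0.0, -0.0, -1.0]]
contact_force: [-0.5, 0.3, -0.8]
finger_gap: 0.996
grasp_force: 0.0
```

Emit:
{"method": "arm_command", "body": {
  "increments": [
    [[0, 0, 0], [0, 0, 1], 1],
    [[0, 0, 0], [0, 0, 1], 1],
    [[0, 0, 0], [0, 0, 1], 1],
    [[0, 0, 0], [0, 0, 1], 1],
    [[0, 0, 0], [0, 0, 1], 1]
  ]
}}

```text
time_s: 47.15
eef_pos: [498.8, -171.1, 96.2]
eef_rot: [[0.19, 0.982, -0.0], [0.982, -0.19, 0.0], [0.0, -0.0, -1.0]]
contact_force: [0.9, -0.5, 0.5]
finger_gap: 1.0
grasp_force: 0.0
```

Emit:
{"method": "arm_command", "body": {
  "increments": [
    [[0, 0, 0], [0, 0, 1], 1],
    [[0, 0, 0], [0, 0, 0.25], 1],
    [[0, 0, 0], [0, 0, 0], 1],
    [[0, 0, 0], [0, 0, 0], 1]
  ]
}}

```text
time_s: 47.55
eef_pos: [498.8, -171.1, 96.4]
eef_rot: [[0.351, 0.936, -0.0], [0.936, -0.351, 0.0], [-0.0, -0.0, -1.0]]
contact_force: [0.2, 0.3, -0.1]
finger_gap: 0.999
grasp_force: 0.0
```

```bash
python3 look.py w11
```

```text
47.55 [ 498.8 -171.1   96.4] th 69.45
(495.4, -171.5, 33.8, 23.0, -20.5, [272.0, 241.0])
```

Emit:
{"method": "arm_command", "body": {
  "increments": [
    [[0, 0.09, 0.5], [0, 0, 0], 1],
    [[0, 0, 0.8], [0, 0, 0], 1],
    [[0, 0, 0.7], [0, 0, 0], 1],
    [[0, 0, 0.4], [0, 0, 0], 1],
    [[0, 0, 0.1], [0, 0, 0], 1]
  ]
}}

```text
time_s: 48.1
eef_pos: [499.9, -171.4, 19.0]
eef_rot: [[0.352, 0.936, -0.004], [0.936, -0.352, 0.002], [0.0, -0.005, -1.0]]
contact_force: [0.1, 0.3, -0.8]
finger_gap: 1.0
grasp_force: 0.0
```

Emit:
{"method": "arm_command", "body": {
  "increments": [
    [[0, 0, 0], [0, 0, 0], 1],
    [[0, 0, 0], [0, 0, 0], 0.4],
    [[0, 0, 0], [0, 0, 0], 0.4],
    [[0, 0, 0], [0, 0, 0], 0.4],
    [[0, 0, 0], [0, 0, 0], 0.4]
  ],
  "force": 50
}}

```text
time_s: 48.6
eef_pos: [502.5, -172.6, 23.2]
eef_rot: [[0.352, 0.936, 0.003], [0.936, -0.352, -0.002], [-0.0, 0.003, -1.0]]
contact_force: [0.6, -0.3, 3.8]
finger_gap: 0.645
grasp_force: 55.7
```

Emit:
{"method": "arm_command", "body": {
  "increments": [
    [[0, 0, 0], [0, 0, 0], 0.4],
    [[0, 0, 0], [0, 0, 0], 0.4]
  ]
}}

```text
time_s: 48.8
eef_pos: [502.5, -172.6, 23.2]
eef_rot: [[0.352, 0.936, 0.003], [0.936, -0.352, -0.001], [-0.0, 0.003, -1.0]]
contact_force: [0.3, 0.3, 5.3]
finger_gap: 0.644
grasp_force: 55.9
```

Emit:
{"method": "arm_command", "body": {
  "increments": [
    [[0, 0, -0.7], [0, 0, 0], 0.4],
    [[0, 0, -0.95], [0, 0, -0.75], 0.4],
    [[0, 0, -0.95], [0, 0, -0.75], 0.4],
    [[0, 0, -0.95], [0, 0, -0.75], 0.4],
    [[0, 0, -0.95], [0, 0, -0.8], 0.4]
  ]
}}

```text
time_s: 49.3
eef_pos: [500.8, -171.8, 157.0]
eef_rot: [[-0.071, 0.997, -0.001], [0.997, 0.071, 0.001], [0.001, -0.001, -1.0]]
contact_force: [0.4, -0.4, -1.8]
finger_gap: 0.641
grasp_force: 55.2
```

Emit:
{"method": "arm_command", "body": {
  "increments": [
    [[0.88, 0.14, 0], [0, 0, 0], 0.4],
    [[0.88, 0.14, 0], [0, 0, 0], 0.4],
    [[0.88, 0.14, 0], [0, 0, 0], 0.4],
    [[0.88, 0.14, 0], [0, 0, 0], 0.4],
    [[0.88, 0.14, 0], [0, 0, 0], 0.4]
  ]
}}

```text
time_s: 49.8
eef_pos: [513.0, -37.8, 155.9]
eef_rot: [[-0.066, 0.998, -0.001], [0.998, 0.066, 0.0], [0.0, -0.001, -1.0]]
contact_force: [0.2, -0.7, -0.7]
finger_gap: 0.641
grasp_force: 55.2
```

Emit:
{"method": "arm_command", "body": {
  "increments": [
    [[0.88, 0.14, 0], [0, 0, 0], 0.4],
    [[0.88, 0.14, 0], [0, 0, 0], 0.4],
    [[0.88, 0.14, 0], [0, 0, 0], 0.4],
    [[0.88, 0.14, 0], [0, 0, 0], 0.4],
    [[0.84, 0.14, 0], [0, 0, 0], 0.4]
  ]
}}

```text
time_s: 50.3
eef_pos: [525.3, 94.1, 155.8]
eef_rot: [[-0.066, 0.998, -0.001], [0.998, 0.066, -0.0], [-0.0, -0.001, -1.0]]
contact_force: [0.9, 0.3, -0.9]
finger_gap: 0.643
grasp_force: 55.2
```

Emit:
{"method": "arm_command", "body": {
  "increments": [
    [[0, 0, 0.4], [0, 0, 0], 0.4],
    [[0, 0, 0], [0, 0, 0], 0.4],
    [[0, 0, 0], [0, 0, 0], 0.4],
    [[0, 0, 0], [0, 0, 0], 0.4]
  ]
}}

```text
time_s: 50.7
eef_pos: [525.8, 91.9, 144.5]
eef_rot: [[-0.065, 0.998, -0.0], [0.998, 0.065, -0.0], [-0.0, -0.0, -1.0]]
contact_force: [0.2, 0.2, -0.0]
finger_gap: 0.645
grasp_force: 55.2
```

Emit:
{"method": "arm_command", "body": {
  "increments": [
    [[0, 0.03, 0.6], [0, 0, 0], 0.4],
    [[0, 0, 0.9], [0, 0, 0], 0.4],
    [[0, 0, 0.9], [0, 0, 0], 0.4],
    [[0, 0, 0.7], [0, 0, 0], 0.4],
    [[0, 0, 0.4], [0, 0, 0], 0.4]
  ]
}}

```text
time_s: 51.2
eef_pos: [525.7, 92.0, 37.8]
eef_rot: [[-0.065, 0.998, -0.003], [0.998, 0.065, -0.0], [-0.0, -0.003, -1.0]]
contact_force: [-0.4, 0.0, -1.1]
finger_gap: 0.64
grasp_force: 55.2
```

Emit:
{"method": "arm_command", "body": {
  "increments": [
    [[0, 0, 0.2], [0, 0, 0], 0.4],
    [[0, 0, 0.1], [0, 0, 0], 0.4],
    [[0, 0, 0.05], [0, 0, 0], 0.4],
    [[0, 0, 0.05], [0, 0, 0], 0.4],
    [[0, 0, 0], [0, 0, 0], 0.4]
  ]
}}

```text
time_s: 51.7
eef_pos: [527.3, 93.0, 28.3]
eef_rot: [[-0.066, 0.998, 0.001], [0.998, 0.066, -0.0], [-0.0, 0.001, -1.0]]
contact_force: [-0.2, -0.5, -0.4]
finger_gap: 0.643
grasp_force: 55.2
```

Emit:
{"method": "arm_command", "body": {
  "increments": [
    [[0, 0, 0], [0, 0, 0], 0.95],
    [[0, 0, 0], [0, 0, 0], 0.95],
    [[0, 0, 0], [0, 0, 0], 0.95],
    [[0, 0, 0], [0, 0, 0], 0.95],
    [[0, 0, -0.5], [0, 0, 0], 0.95]
  ]
}}

```text
time_s: 52.2
eef_pos: [524.8, 92.9, 40.5]
eef_rot: [[-0.066, 0.998, -0.005], [0.998, 0.066, -0.0], [-0.0, -0.005, -1.0]]
contact_force: [-1.3, 0.5, -0.0]
finger_gap: 0.952
grasp_force: 0.0
```

Emit:
{"method": "arm_command", "body": {
  "increments": [
    [[0, 0, -0.9], [0, 0, 0], 0.95],
    [[0, 0, -0.9], [0, 0, 0], 0.95],
    [[0, 0, -0.9], [0, 0, 0], 0.95],
    [[0, 0, -0.9], [0, 0, 0], 0.95],
    [[0, 0, -0.9], [0, 0, 0], 0.95]
  ]
}}

```text
time_s: 52.7
eef_pos: [526.6, 93.0, 178.8]
eef_rot: [[-0.066, 0.998, 0.0], [0.998, 0.066, -0.0], [-0.0, 0.0, -1.0]]
contact_force: [0.6, -0.3, 0.5]
finger_gap: 0.944
grasp_force: 0.0
```

Emit:
{"method": "arm_command", "body": {
  "increments": [
    [[0, 0, -0.9], [0, 0, 0], 0.5],
    [[0, 0, -0.5], [0, 0, 0], 0.5],
    [[0, 0, 0], [0, 0, 0], 0.5],
    [[0, 0, 0], [0, 0, 0], 0.5]
  ]
}}

```text
time_s: 53.1
eef_pos: [526.4, 93.0, 218.6]
eef_rot: [[-0.066, 0.998, -0.001], [0.998, 0.066, -0.0], [-0.0, -0.001, -1.0]]
contact_force: [-0.3, -0.4, -0.3]
finger_gap: 0.501
grasp_force: 0.0
```

```bash
python3 look.py w12; python3 - <<'E'
from h import *
import pickle
s=pickle.load(open("pics/w12.pkl","rb"));im=cv2.imread("pics/w12.png");c=cam("wrist",s)
for v in (110,150): print(v,incase(im,c,v))
cv2.imwrite("pics/c12.png",cv2.resize(im[60:330,150:410],None,fx=2.2,fy=2.2,interpolation=cv2.INTER_CUBIC))
E
```

```text
53.1 [526.4  93.  218.6] th 93.8
(520.7, 92.4, 34.2, 28.9, 3.7, [272.0, 193.0])
(518.7, 131.7, 34.2, 17.8, 3.7, [273.0, 155.0])
(520.8, 179.8, 22.9, 13.7, 3.8, [278.0, 103.0])
(513.7, 215.8, 34.2, 28.0, 3.8, [272.0, 68.0])
110 [(605.8, -12.8, 45.5, 15.5, -72.7, [340.0, 288.0]), (370.6, -12.1, 42.8, 23.3, 53.4, [137.0, 272.0]), (385.6, 16.7, 36.6, 24.8, -12.4, [145.0, 254.0]), (521.0, 93.4, 34.7, 28.6, 3.7, [271.0, 193.0]), (519.0, 134.2, 34.8, 21.5, 3.7, [272.0, 152.0]), (516.0, 172.7, 35.0, 27.0, 3.6, [272.0, 112.0]), (513.3, 214.7, 34.8, 28.6, 3.5, [272.0, 68.0])]
150 [(521.1, 93.4, 34.5, 28.6, 3.7, [271.0, 193.0]), (519.1, 134.2, 34.8, 21.5, 3.7, [272.0, 152.0]), (516.1, 172.7, 33.2, 27.0, 3.6, [271.0, 112.0]), (513.4, 214.8, 34.8, 28.5, 3.5, [272.0, 68.0])]
```

View pics/c12.png

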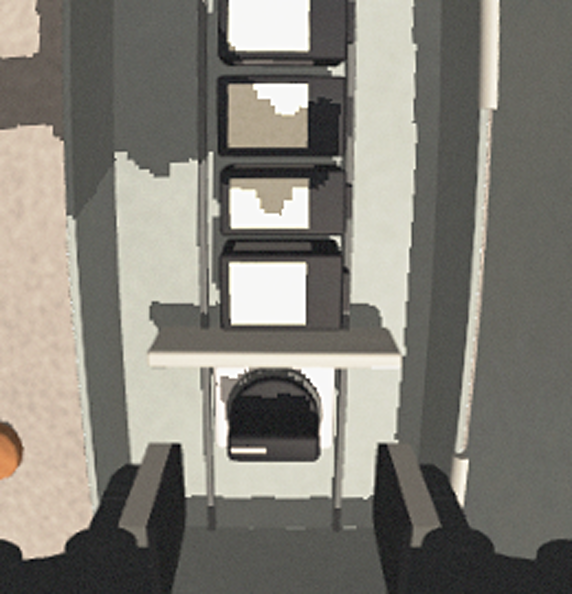

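The crop shows the four cartridges in one row, all square. The follower plate is behind them (row 345), and the knob bar lies across the row, so it's free. Now I'll grip the knob again.

Emit:
{"method": "arm_command", "body": {
  "increments": [
    [[-0.7, -0.03, 0], [0, 0, -0.2], 0.5],
    [[-0.73, 0, 0], [0, 0, 0], 0.5],
    [[-0.7, 0, 0], [0, 0, 0], 0.5],
    [[0, 0, 0], [0, 0, -1], 0.5],
    [[0, 0, 0], [0, 0, -1], 0.5]
  ]
}}

```text
time_s: 53.65
eef_pos: [530.4, 28.6, 217.0]
eef_rot: [[-0.369, 0.929, -0.005], [0.929, 0.369, 0.0], [0.002, -0.004, -1.0]]
contact_force: [0.2, 0.1, -0.1]
finger_gap: 0.503
grasp_force: 0.0
```

Emit:
{"method": "arm_command", "body": {
  "increments": [
    [[0, 0, 0], [0, 0, -1], 0.5],
    [[0, 0, 0], [0, 0, -1], 0.5],
    [[0, 0, 0], [0, 0, -1], 0.5],
    [[0, 0, 0], [0, 0, -1], 0.5],
    [[0, 0, 0], [0, 0, -1], 0.5]
  ]
}}

```text
time_s: 54.15
eef_pos: [530.3, 29.3, 217.1]
eef_rot: [[-0.881, 0.474, -0.004], [0.474, 0.881, 0.0], [0.004, -0.002, -1.0]]
contact_force: [-0.4, -0.0, -0.3]
finger_gap: 0.502
grasp_force: 0.0
```

Emit:
{"method": "arm_command", "body": {
  "increments": [
    [[0, 0, 0], [0, 0, -1], 0.5],
    [[0, 0, 0], [0, 0, -1], 0.5],
    [[0, 0, 0], [0, 0, -1], 0.5],
    [[0, 0, 0], [0, 0, -1], 0.5],
    [[0, 0, 0], [0, 0, 0], 0.5]
  ]
}}

```text
time_s: 54.65
eef_pos: [530.4, 29.3, 217.3]
eef_rot: [[-0.998, -0.059, -0.004], [-0.059, 0.998, 0.0], [0.004, 0.0, -1.0]]
contact_force: [-0.3, -0.2, -0.9]
finger_gap: 0.502
grasp_force: 0.0
```

Emit:
{"method": "arm_command", "body": {
  "increments": [
    [[0, 0, 0.9], [0, 0, 0], 0.5],
    [[0, 0, 0.9], [0, 0, 0], 0.5],
    [[0, 0, 0.9], [0, 0, 0], 0.5],
    [[0, 0, 0], [0, 0, 0], 0.5],
    [[0, 0, 0], [0, 0, 0], 0.5]
  ]
}}

```text
time_s: 55.15
eef_pos: [530.6, 29.3, 137.7]
eef_rot: [[-0.998, -0.058, -0.003], [-0.058, 0.998, 0.0], [0.003, 0.0, -1.0]]
contact_force: [-0.2, 0.4, 0.6]
finger_gap: 0.501
grasp_force: 0.0
```

```bash
python3 look.py w13; python3 - <<'E'
from h import *
import pickle
s=pickle.load(open("pics/w12.pkl","rb"));c=cam("wrist",s)
g=lambda p:np.array(p)/2.2+[150,60]
# bar top -y edge corners, bar top +y edge
print(back(c,g([(228,460),(322,460),(228,445),(322,445)]),77,"wrist").round(1), back(c,g([(150,352),(402,352)]),49,"wrist").round(1))
E
```

```text
55.15 [530.6  29.3 137.7] th -176.7
(533.0, 95.1, 29.1, 12.7, -84.1, [360.0, 226.0])
(522.2, 135.9, 29.1, 22.8, 2.8, [409.0, 216.0])
(514.4, 217.9, 34.8, 29.0, 3.7, [488.0, 211.0])
(516.6, 174.6, 34.6, 29.0, 3.7, [448.0, 212.0])
(317.2, 284.6, 51.0, 12.7, -4.6, [557.0, 21.0])
[[509.2  22.6  77. ]
 [550.9  25.5  77. ]
 [508.9  30.1  77. ]
 [550.2  32.9  77. ]] [[469.2  61.3  49. ]
 [586.1  69.1  49. ]]
```

Emit:
{"method": "arm_command", "body": {
  "increments": [
    [[0, 0, 0.7], [0, 0, 0], 0.5],
    [[0, 0, 0.8], [0, 0, 0], 0.5],
    [[0, 0, 0.6], [0, 0, 0], 0.5],
    [[0, 0, 0.4], [0, 0, 0], 0.5],
    [[0, 0, 0.15], [0, 0, 0], 0.5]
  ]
}}

```text
time_s: 55.7
eef_pos: [531.5, 29.2, 59.2]
eef_rot: [[-0.998, -0.059, 0.0], [-0.059, 0.998, -0.0], [-0.0, -0.0, -1.0]]
contact_force: [-0.2, 0.2, -0.4]
finger_gap: 0.504
grasp_force: 0.0
```

Emit:
{"method": "arm_command", "body": {
  "increments": [
    [[0.05, 0, 0], [0, 0, 0], 0.5],
    [[0, 0, 0], [0, 0, 0], 0],
    [[0, 0, 0], [0, 0, 0], 0],
    [[0, 0, 0], [0, 0, 0], 0],
    [[0, 0, 0], [0, 0, 0], 0]
  ],
  "force": 40
}}

```text
time_s: 56.2
eef_pos: [530.7, 29.2, 60.6]
eef_rot: [[-0.998, -0.059, 0.003], [-0.059, 0.998, -0.0], [-0.003, -0.0, -1.0]]
contact_force: [-1.5, 0.1, 4.7]
finger_gap: 0.151
grasp_force: 43.8
```

Emit:
{"method": "arm_command", "body": {
  "increments": [
    [[0, 0.2, 0], [0, 0, 0], 0],
    [[0, 0.2, 0], [0, 0, 0], 0],
    [[0, 0.2, 0], [0, 0, 0], 0],
    [[0, 0.1, 0], [0, 0, 0], 0],
    [[0, 0, 0], [0, 0, 0], 0]
  ]
}}

```text
time_s: 56.7
eef_pos: [529.5, 48.5, 60.6]
eef_rot: [[-0.998, -0.059, 0.003], [-0.059, 0.998, -0.004], [-0.002, -0.004, -1.0]]
contact_force: [-0.6, -5.3, 5.9]
finger_gap: 0.151
grasp_force: 44.0
```

Emit:
{"method": "arm_command", "body": {
  "increments": [
    [[0, 0.1, 0], [0, 0, 0], 0],
    [[0, 0.1, 0], [0, 0, 0], 0],
    [[0, 0.05, 0], [0, 0, 0], 0],
    [[0, 0, 0], [0, 0, 0], 0]
  ]
}}

```text
time_s: 57.1
eef_pos: [529.2, 55.3, 60.6]
eef_rot: [[-0.998, -0.059, 0.003], [-0.059, 0.998, -0.005], [-0.002, -0.005, -1.0]]
contact_force: [-0.8, -7.0, 5.5]
finger_gap: 0.147
grasp_force: 44.0
```

Emit:
{"method": "arm_command", "body": {
  "increments": [
    [[0, 0.05, 0], [0, 0, 0], 0],
    [[0, 0.05, 0], [0, 0, 0], 0],
    [[0, 0, 0], [0, 0, 0], 0]
  ]
}}

```text
time_s: 57.4
eef_pos: [529.0, 58.1, 60.6]
eef_rot: [[-0.998, -0.059, 0.003], [-0.059, 0.998, -0.005], [-0.002, -0.006, -1.0]]
contact_force: [-1.0, -7.9, 5.0]
finger_gap: 0.15
grasp_force: 44.0
```

Emit:
{"method": "arm_command", "body": {
  "increments": [
    [[0, 0.05, 0], [0, 0, 0], 0],
    [[0, 0, 0], [0, 0, 0], 0]
  ]
}}

```text
time_s: 57.6
eef_pos: [528.9, 59.4, 60.6]
eef_rot: [[-0.998, -0.059, 0.003], [-0.059, 0.998, -0.006], [-0.002, -0.006, -1.0]]
contact_force: [0.1, -7.7, 5.6]
finger_gap: 0.151
grasp_force: 44.0
```

Emit:
{"method": "arm_command", "body": {
  "increments": [
    [[0, 0.05, 0], [0, 0, 0], 0],
    [[0, 0.05, 0], [0, 0, 0], 0],
    [[0, 0, 0], [0, 0, 0], 0]
  ]
}}

```text
time_s: 57.9
eef_pos: [528.9, 59.5, 60.6]
eef_rot: [[-0.998, -0.058, 0.003], [-0.058, 0.998, -0.012], [-0.002, -0.012, -1.0]]
contact_force: [-1.4, -14.8, 5.3]
finger_gap: 0.152
grasp_force: 44.0
```

Emit:
{"method": "arm_command", "body": {
  "increments": [
    [[0, 0.05, 0], [0, 0, 0], 0],
    [[0, 0.05, 0], [0, 0, 0], 0],
    [[0, 0, 0], [0, 0, 0], 0]
  ]
}}

```text
time_s: 58.2
eef_pos: [528.9, 59.8, 60.6]
eef_rot: [[-0.998, -0.058, 0.003], [-0.058, 0.998, -0.017], [-0.002, -0.017, -1.0]]
contact_force: [0.6, -20.6, 6.0]
finger_gap: 0.148
grasp_force: 43.9
```

The row is closed up: it stalled at the predicted spot with 20 N. Now I'll tighten the clamp.

Emit:
{"method": "arm_command", "body": {
  "increments": [
    [[0, 0, 0], [0, 0, 0.7], 0],
    [[0, 0, 0], [0, 0, 0.7], 0],
    [[0, 0, 0], [0, 0, 0.7], 0],
    [[0, 0, 0], [0, 0, 0.7], 0],
    [[0, 0, 0], [0, 0, 0.7], 0]
  ]
}}

```text
time_s: 58.7
eef_pos: [528.7, 58.5, 60.6]
eef_rot: [[-0.907, 0.421, 0.002], [0.421, 0.907, -0.019], [-0.01, -0.017, -1.0]]
contact_force: [-1.3, -24.1, 5.3]
finger_gap: 0.151
grasp_force: 44.0
```

Emit:
{"method": "arm_command", "body": {
  "increments": [
    [[0, 0, 0], [0, 0, 0.7], 0],
    [[0, 0, 0], [0, 0, 0.7], 0],
    [[0, 0, 0], [0, 0, 0.7], 0],
    [[0, 0, 0], [0, 0, 0.7], 0],
    [[0, 0, 0], [0, 0, 0.7], 0]
  ]
}}

```text
time_s: 59.2
eef_pos: [527.9, 57.5, 60.6]
eef_rot: [[-0.603, 0.798, 0.0], [0.798, 0.603, -0.021], [-0.017, -0.013, -1.0]]
contact_force: [-2.7, -27.7, 8.6]
finger_gap: 0.15
grasp_force: 44.2
```

Emit:
{"method": "arm_command", "body": {
  "increments": [
    [[0, 0, 0], [0, 0, 0.7], 0],
    [[0, 0, 0], [0, 0, 0.7], 0],
    [[0, 0, 0], [0, 0, 0.7], 0],
    [[0, 0, 0], [0, 0, 0.7], 0],
    [[0, 0, 0], [0, 0, 0.3], 0]
  ]
}}

```text
time_s: 59.7
eef_pos: [526.9, 57.0, 60.6]
eef_rot: [[-0.214, 0.977, -0.002], [0.977, 0.214, -0.023], [-0.022, -0.007, -1.0]]
contact_force: [-5.8, -28.2, 10.1]
finger_gap: 0.151
grasp_force: 44.7
```

Emit:
{"method": "arm_command", "body": {
  "increments": [
    [[0, 0, 0], [0, 0, 0], 0],
    [[0, 0, 0], [0, 0, 0], 0],
    [[0, 0, 0], [0, 0, 0], 0]
  ]
}}

```text
time_s: 60.0
eef_pos: [526.9, 57.0, 60.6]
eef_rot: [[-0.217, 0.976, -0.002], [0.976, 0.216, -0.023], [-0.022, -0.007, -1.0]]
contact_force: [-6.1, -27.8, 9.2]
finger_gap: 0.152
grasp_force: 44.5
```

```bash
python3 -c "
from bench import *
s=sense();print(s['moment'],s['eef_pos'],s['contact_force'])"
```

```text
[-4.50175863  1.04454817  0.21312838] [526.88341866  57.01050179  60.58678851] [ -6.10245744 -27.7620553    9.24195299]
```

Emit:
{"method": "arm_command", "body": {
  "increments": [
    [[-0.1, 0, 0], [0, 0, 0], 0],
    [[-0.05, 0, 0], [0, 0, 0], 0],
    [[0, 0, 0], [0, 0, 0], 0.4],
    [[0, 0, 0], [0, 0, 0], 0.4],
    [[0, 0, 0], [0, 0, 0], 0.4]
  ]
}}

```text
time_s: 60.5
eef_pos: [528.3, 64.2, 58.7]
eef_rot: [[-0.218, 0.976, -0.0], [0.976, 0.218, 0.0], [0.001, -0.0, -1.0]]
contact_force: [1.3, 0.2, -0.4]
finger_gap: 0.399
grasp_force: 0.0
```

Emit:
{"method": "arm_command", "body": {
  "increments": [
    [[0, 0, -0.4], [0, 0, 0], 0.4],
    [[0, 0, -0.8], [0, 0, 0], 0.4],
    [[0, 0, -0.9], [0, 0, 0], 0.4],
    [[0, 0, -0.9], [0, 0, 0], 0.4],
    [[0, 0, -0.9], [0, 0, 0.5], 0.4]
  ]
}}

```text
time_s: 61.0
eef_pos: [528.5, 64.3, 178.0]
eef_rot: [[-0.149, 0.989, 0.001], [0.989, 0.149, 0.0], [0.0, 0.001, -1.0]]
contact_force: [0.5, 0.8, 0.5]
finger_gap: 0.393
grasp_force: 0.0
```

Emit:
{"method": "arm_command", "body": {
  "increments": [
    [[0, 0, -0.9], [0, 0, 0.6], 0.4],
    [[0, 0, -0.9], [0, 0, 0], 0.4],
    [[0, 0, -0.9], [0, 0, 0], 0.2],
    [[0, 0, 0], [0, 0, 0], 0],
    [[0, 0, 0], [0, 0, 0], 0]
  ]
}}

```text
time_s: 61.5
eef_pos: [528.7, 64.2, 258.2]
eef_rot: [[-0.067, 0.998, 0.002], [0.998, 0.067, 0.0], [-0.0, 0.002, -1.0]]
contact_force: [-0.1, -0.2, -0.1]
finger_gap: 0.0
grasp_force: 0.0
```

```bash
python3 look.py w14; python3 - <<'E'
from h import *
import pickle
s=pickle.load(open("pics/w14.pkl","rb"));im=cv2.imread("pics/w14.png");c=cam("wrist",s)
for v in (110,150): print(v,incase(im,c,v))
sc=camera("scene");cv2.imwrite("pics/s14.png",sc)
a=cv2.resize(im[20:330,120:440],None,fx=1.5,fy=1.5,interpolation=cv2.INTER_CUBIC)
b=cv2.resize(sc[150:310,200:400],None,fx=1.5,fy=1.5)
o=np.zeros((470,790,3),np.uint8);o[:465,:480]=a;o[:240,485:785]=b;cv2.imwrite("pics/c14.png",o)
E
```

```text
61.5 [528.7  64.2 258.2] th 93.84
(545.9, -184.3, 50.5, 16.3, -86.3, [277.0, 355.0])
(610.9, -88.9, 54.0, 26.4, 4.0, [330.0, 301.0])
(519.8, 112.8, 34.9, 27.5, 4.0, [272.0, 141.0])
(515.5, 179.8, 34.3, 27.9, 3.8, [272.0, 79.0])
(513.6, 215.7, 33.3, 28.7, 3.7, [271.0, 47.0])
110 [(545.6, -179.7, 51.8, 19.0, -86.3, [276.0, 356.0]), (519.8, 113.6, 34.7, 28.3, 4.1, [271.0, 140.0]), (518.3, 146.8, 33.1, 22.7, 3.6, [272.0, 110.0]), (515.6, 178.8, 33.9, 28.6, 3.7, [271.0, 80.0]), (513.6, 214.9, 35.0, 28.4, 3.5, [271.0, 47.0])]
150 [(545.6, -179.7, 51.8, 19.0, -86.3, [276.0, 356.0]), (519.8, 113.7, 34.6, 28.3, 3.9, [271.0, 140.0]), (518.3, 146.8, 33.0, 20.6, 3.8, [272.0, 110.0]), (515.6, 179.4, 33.9, 27.5, 3.7, [271.0, 79.0]), (513.1, 214.9, 33.9, 28.4, 3.8, [271.0, 48.0])]
```

View pics/c14.png

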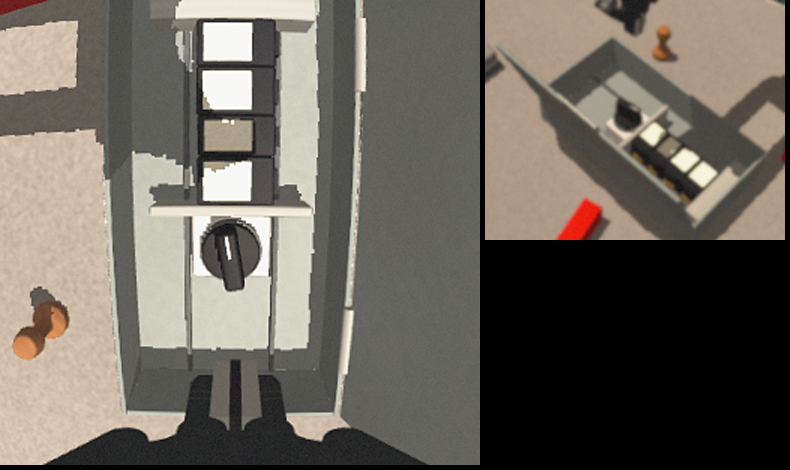

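The crop shows the row of four closed up between stop and follower, and the knob bar about 10° off the row, so it's tight. Now I'll go over the lid.

Emit:
{"method": "arm_command", "body": {
  "increments": [
    [[0, 0, -0.8], [0, 0, 0], 0],
    [[0, 0, -0.8], [0, 0, 0], 0],
    [[0.3, 0, -0.8], [0, 0, 0], 0],
    [[0.5, 0.5, 0], [0, 0, 0], 0],
    [[0.5, 0.8, 0], [0, 0, 0], 0]
  ]
}}

```text
time_s: 62.1
eef_pos: [564.6, 105.6, 329.8]
eef_rot: [[-0.066, 0.998, 0.001], [0.998, 0.066, -0.0], [-0.0, 0.001, -1.0]]
contact_force: [0.3, -0.6, -0.3]
finger_gap: -0.001
grasp_force: 0.0
```

Emit:
{"method": "arm_command", "body": {
  "increments": [
    [[0, 0.9, 0], [0, 0, 0], 0],
    [[0, 0.9, 0], [0, 0, 0], 0],
    [[0, 0.9, 0], [0, 0, 0], 0],
    [[0, 0.9, 0], [0, 0, 0], 0],
    [[0, 0.9, 0], [0, 0, 0], 0]
  ]
}}

```text
time_s: 62.6
eef_pos: [700.2, 114.4, 326.6]
eef_rot: [[-0.066, 0.998, -0.004], [0.998, 0.066, -0.0], [-0.0, -0.004, -1.0]]
contact_force: [0.7, 0.2, 0.4]
finger_gap: -0.001
grasp_force: 0.0
```

Emit:
{"method": "arm_command", "body": {
  "increments": [
    [[0, 0, 0], [0, 0, 0], 0],
    [[0, 0, 0], [0, 0, 0], 0],
    [[0, 0, 0], [0, 0, 0], 0]
  ]
}}

```text
time_s: 62.9
eef_pos: [698.7, 114.3, 328.9]
eef_rot: [[-0.066, 0.998, -0.001], [0.998, 0.066, -0.0], [-0.0, -0.001, -1.0]]
contact_force: [-0.7, -0.3, 0.8]
finger_gap: -0.001
grasp_force: 0.0
```

Emit:
{"method": "arm_command", "body": {
  "increments": [
    [[0, 0, 0.6], [0, 0, 0], 0],
    [[0, 0, 0.7], [0, 0, 0], 0],
    [[0, 0, 0.7], [0, 0, 0], 0],
    [[0, 0, 0], [0, 0, 0], 0]
  ]
}}

```text
time_s: 63.3
eef_pos: [697.1, 114.1, 266.1]
eef_rot: [[-0.066, 0.998, -0.006], [0.998, 0.066, -0.001], [-0.0, -0.006, -1.0]]
contact_force: [0.8, 0.2, -0.9]
finger_gap: -0.001
grasp_force: 0.0
```

Emit:
{"method": "arm_command", "body": {
  "increments": [
    [[0, 0, 0.6], [0, 0, 0], 0],
    [[0, 0, 0.6], [0, 0, 0], 0],
    [[0, 0, 0.4], [0, 0, 0], 0],
    [[0, 0, 0], [0, 0, 0], 0],
    [[0, 0, 0], [0, 0, 0], 0]
  ]
}}

```text
time_s: 63.8
eef_pos: [699.5, 114.2, 222.3]
eef_rot: [[-0.066, 0.998, 0.001], [0.998, 0.066, 0.0], [-0.0, 0.001, -1.0]]
contact_force: [-1.1, -0.2, 0.6]
finger_gap: 0.004
grasp_force: 0.0
```

Emit:
{"method": "arm_command", "body": {
  "increments": [
    [[0, -0.3, 0], [0, 0, 0], 0],
    [[0, -0.4, 0], [0, 0, 0], 0],
    [[0, -0.4, 0], [0, 0, 0], 0],
    [[0, -0.4, 0], [0, 0, 0], 0],
    [[0, -0.4, 0], [0, 0, 0], 0]
  ]
}}

```text
time_s: 64.3
eef_pos: [645.8, 110.7, 228.5]
eef_rot: [[-0.066, 0.998, 0.016], [0.998, 0.066, 0.001], [0.0, 0.016, -1.0]]
contact_force: [4.4, 1.4, 12.5]
finger_gap: -0.001
grasp_force: 6.9
```

Emit:
{"method": "arm_command", "body": {
  "increments": [
    [[0, 0, -0.3], [0, 0, 0], 0],
    [[0, -0.3, -0.1], [0, 0, 0], 0],
    [[0, -0.3, 0], [0, 0, 0], 0],
    [[0, 0, 0], [0, 0, 0], 0]
  ]
}}

```text
time_s: 64.7
eef_pos: [623.8, 109.1, 233.7]
eef_rot: [[-0.066, 0.998, -0.0], [0.998, 0.066, -0.0], [-0.0, -0.0, -1.0]]
contact_force: [0.2, -1.0, 0.0]
finger_gap: -0.001
grasp_force: 0.2
```

Emit:
{"method": "arm_command", "body": {
  "increments": [
    [[0, -0.45, 0.11], [0, 0, 0], 0],
    [[0, -0.45, 0.11], [0, 0, 0], 0],
    [[0, -0.45, 0.11], [0, 0, 0], 0],
    [[0, 0, 0], [0, 0, 0], 0]
  ]
}}

```text
time_s: 65.1
eef_pos: [582.6, 106.4, 222.3]
eef_rot: [[-0.066, 0.998, -0.003], [0.998, 0.066, -0.0], [-0.0, -0.003, -1.0]]
contact_force: [0.1, 0.2, -0.0]
finger_gap: -0.002
grasp_force: 0.0
```

Emit:
{"method": "arm_command", "body": {
  "increments": [
    [[0, -0.46, 0.2], [0, 0, 0], 0],
    [[0, -0.46, 0.2], [0, 0, 0], 0],
    [[0, -0.46, 0.2], [0, 0, 0], 0],
    [[0, 0, 0], [0, 0, 0], 0]
  ]
}}

```text
time_s: 65.5
eef_pos: [541.5, 103.7, 203.8]
eef_rot: [[-0.066, 0.998, -0.004], [0.998, 0.066, -0.0], [-0.0, -0.004, -1.0]]
contact_force: [-0.3, -0.6, -0.3]
finger_gap: -0.001
grasp_force: 0.0
```

```bash
python3 - <<'E'
from h import *
sc=camera("scene");sd=camera("side");w=camera("wrist")
o=np.zeros((600,800,3),np.uint8)
o[:300,:400]=cv2.resize(sc[130:310,180:420],(400,300));o[:300,400:]=cv2.resize(sd[100:310,150:430],(400,300));o[300:,:400]=cv2.resize(w,(400,300))
cv2.imwrite("pics/c15.png",o);cv2.imwrite("pics/s15.png",sc)
E
```

```text
(no output)
```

View pics/c15.png

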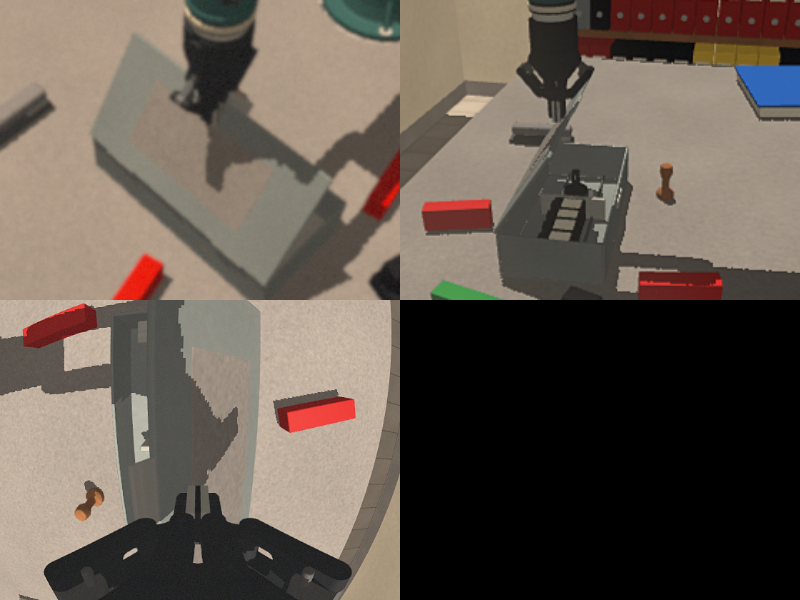

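The composite shows the lid tipped towards the robot at roughly 60°, with the fingertips on its outer face and the row still standing. I'll continue the arc.

Emit:
{"method": "arm_command", "body": {
  "increments": [
    [[0, -0.4, 0.32], [0, 0, 0], 0],
    [[0, -0.4, 0.32], [0, 0, 0], 0],
    [[0, -0.4, 0.32], [0, 0, 0], 0],
    [[0, 0, 0], [0, 0, 0], 0]
  ]
}}

```text
time_s: 66.05
eef_pos: [506.2, 101.3, 175.3]
eef_rot: [[-0.066, 0.998, -0.003], [0.998, 0.066, -0.0], [-0.0, -0.003, -1.0]]
contact_force: [-0.8, -0.1, -0.7]
finger_gap: 0.001
grasp_force: 0.0
```

Emit:
{"method": "arm_command", "body": {
  "increments": [
    [[0, -0.3, 0.43], [0, 0, 0], 0],
    [[0, -0.3, 0.43], [0, 0, 0], 0],
    [[0, -0.3, 0.43], [0, 0, 0], 0],
    [[0, 0, 0], [0, 0, 0], 0]
  ]
}}

```text
time_s: 66.45
eef_pos: [479.3, 99.5, 136.5]
eef_rot: [[-0.066, 0.998, -0.003], [0.998, 0.066, -0.0], [-0.0, -0.003, -1.0]]
contact_force: [-0.0, -0.1, 0.8]
finger_gap: -0.002
grasp_force: 0.0
```

Emit:
{"method": "arm_command", "body": {
  "increments": [
    [[0, -0.15, 0.4], [0, 0, 0], 0],
    [[0, -0.1, 0.4], [0, 0, 0], 0],
    [[0, 0, 0.3], [0, 0, 0], 0],
    [[0, 0, 0], [0, 0, 0], 0]
  ]
}}

```text
time_s: 66.85
eef_pos: [471.4, 99.0, 102.6]
eef_rot: [[-0.066, 0.998, -0.004], [0.998, 0.066, -0.0], [-0.0, -0.004, -1.0]]
contact_force: [0.0, -0.3, 0.2]
finger_gap: -0.002
grasp_force: 0.0
```

Now press gently until firm contact.

Emit:
{"method": "arm_command", "body": {
  "increments": [
    [[0, 0, 0.2], [0, 0, 0], 0],
    [[0, 0, 0.2], [0, 0, 0], 0],
    [[0, 0, 0], [0, 0, 0], 0]
  ]
}}

```text
time_s: 67.15
eef_pos: [472.2, 99.0, 91.7]
eef_rot: [[-0.066, 0.998, -0.001], [0.998, 0.066, -0.0], [-0.0, -0.001, -1.0]]
contact_force: [-0.4, -0.4, -0.0]
finger_gap: 0.002
grasp_force: 0.0
```

Emit:
{"method": "arm_command", "body": {
  "increments": [
    [[0, 0, 0.1], [0, 0, 0], 0],
    [[0, 0, 0.1], [0, 0, 0], 0],
    [[0, 0, 0], [0, 0, 0], 0]
  ]
}}

```text
time_s: 67.45
eef_pos: [472.8, 99.1, 86.7]
eef_rot: [[-0.066, 0.998, 0.001], [0.998, 0.066, -0.0], [-0.0, 0.001, -1.0]]
contact_force: [0.2, -0.8, 0.5]
finger_gap: -0.004
grasp_force: 0.0
```

Emit:
{"method": "arm_command", "body": {
  "increments": [
    [[0, 0, 0.05], [0, 0, 0], 0],
    [[0, 0, 0.05], [0, 0, 0], 0],
    [[0, 0, 0], [0, 0, 0], 0]
  ]
}}

```text
time_s: 67.75
eef_pos: [473.0, 99.1, 86.5]
eef_rot: [[-0.066, 0.998, 0.001], [0.998, 0.066, -0.0], [-0.0, 0.001, -1.0]]
contact_force: [-5.6, -0.6, 12.4]
finger_gap: -0.0
grasp_force: 6.2
```

Emit:
{"method": "arm_command", "body": {
  "increments": [
    [[0, 0, 0.05], [0, 0, 0], 0],
    [[0, 0, 0.05], [0, 0, 0], 0],
    [[0, 0, 0], [0, 0, 0], 0]
  ]
}}

```text
time_s: 68.05
eef_pos: [473.0, 99.1, 86.3]
eef_rot: [[-0.067, 0.998, 0.002], [0.998, 0.067, -0.0], [-0.0, 0.002, -1.0]]
contact_force: [-12.5, -1.5, 25.2]
finger_gap: 0.005
grasp_force: 12.7
```

The lid is firmly shut: stalled at z 86 (80 mm rim plus 6 mm plate). I'll retreat and check.

Emit:
{"method": "arm_command", "body": {
  "increments": [
    [[0, 0, -0.3], [0, 0, 0], 0],
    [[0, 0, -0.6], [0, 0, 0], 0],
    [[0, 0, -0.9], [0, 0, 0], 0],
    [[0, 0, -0.9], [0, 0, 0], 0],
    [[0, 0, -0.9], [0, 0, 0], 0]
  ]
}}

```text
time_s: 68.55
eef_pos: [472.5, 99.1, 189.3]
eef_rot: [[-0.066, 0.998, -0.0], [0.998, 0.066, -0.0], [-0.0, -0.0, -1.0]]
contact_force: [0.6, -0.1, 0.2]
finger_gap: 0.004
grasp_force: 0.0
```

Emit:
{"method": "arm_command", "body": {
  "increments": [
    [[0, 0, -0.9], [0, 0, 0], 0],
    [[0, 0, 0], [0, 0, 0], 0],
    [[0, 0, 0], [0, 0, 0], 0],
    [[0, 0, 0], [0, 0, 0], 0],
    [[0, 0, 0], [0, 0, 0], 0]
  ]
}}

```text
time_s: 69.05
eef_pos: [471.8, 99.0, 213.8]
eef_rot: [[-0.066, 0.998, -0.003], [0.998, 0.066, -0.0], [-0.0, -0.003, -1.0]]
contact_force: [0.0, 0.2, -0.2]
finger_gap: -0.003
grasp_force: 0.0
```

```bash
python3 - <<'E'
from h import *
s=sense();im=camera("wrist");c=cam("wrist",s);print(s["eef_pos"].round(1))
# near-rim edge of lid: intensity profile across case -x edge at case y=+90, closed vs. open lid heights
a=np.radians(3.8)
for yc in(90,):
  for xc in range(-125,-60,4):
    P=np.array([[526.5+xc*np.cos(a)-yc*np.sin(a),103.2+xc*np.sin(a)+yc*np.cos(a),86]])
    u,v=proj(c,P,"wrist")[0].round().astype(int); print(xc,im[v,u].tolist(),end=" ")
print(close_job())
E
```

```text
[471.8  99.  213.8]
-125 [64, 71, 76] -121 [61, 67, 74] -117 [65, 71, 77] -113 [66, 70, 77] -109 [67, 73, 79] -105 [65, 69, 75] -101 [68, 74, 80] -97 [65, 68, 76] -93 [63, 72, 75] -89 [64, 69, 74] -85 [71, 77, 74] -81 [70, 75, 76] -77 [71, 73, 73] -73 [77, 79, 78] -69 [72, 76, 76] -65 [74, 78, 75] -61 [148, 157, 158] the job is handed in; nothing more can be done
None
```

The job is handed in at about 69 s: all four cartridges (three wide, one slim) stand square in the row, the follower is pressed up and clamped tight, and the lid is shut; no verdict came back, and the clamp and lid were judged from camera views, arm pose and contact forces, since their joints can't be read directly.

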